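Load the packing tray under the hood and latch it

ROBOT

A 6-joint arm with a two-finger parallel gripper is mounted at the origin on the work surface. World frame = base frame: x ahead of the robot, y to its left, z up, the work surface at z = 0. Lengths are in m, angles in rad, forces in N, time in s.
With the tool pointing down it reaches from about 0.375 to 0.9 m from the base axis. Payload 3.1 kg.
Tool frame: the origin (TCP) lies where the fingers leave the gripper's body, on its centre line; the fingertips stand manip.tip_reach ahead of it and the grasp point (between the pads) lies 54 mm ahead of it (manip.tip_reach is the distance from the TCP to the fingertips, in m); z points along the fingers, y is the direction in which the jaws open and shut (so a half turn about z gives the same grasp; the last joint's range is limited). The gripper opens to 85 mm and grips with 20 to 120 N. Pads are 22 mm wide; open, the fingers measure 114 mm over their backs; the gripper's body (76 mm by 85 mm) begins 54 mm behind the grasp point. The pads swing forward as they close: fully open they stand 13 mm farther back than shut.
Start: joints at [-1.294, 0.527, 1.433, -0, 1.181, -0.178], TCP at [0.275, -0.561, 0.304] pointing down, gripper open.
Joint ranges: [-3.08, 3.08], [-0.75, 2.2], [0.22, 2.44], [-1.43, 4.57], [0, 2.65], [-2.85, 2.85]. Speed limits (rad/s): [2.79, 2.79, 3.14, 3.14, 3.14, 3.14].

INTERFACE

Orientations are given as a unit quaternion [x, y, z, w].
In Python, from station import manip, cams, order gives the robot as it stands. The module is installed in compiled form; this text tells all that it offers.
- The arm moves only by the tool drive_tool, never from a script. Its arguments are lists of equal length, an entry for each row: "linear": the shift along the tool's x, y, z in mm, a list of three; "rot": the turn, a rotation vector about the tool's x, y, z in degrees, a list of three; "hand": the finger opening in mm, from 0 to 85.4. A call has 1 to 20 rows; each row shifts and turns the pose as measured when the row begins, along the tool's axes as they then stand; what a row does not reach is not made up. A row lasts 1/12 s, in which the tool goes at most 41.7 mm and 7.16 degrees, less where a joint would pass 70% of its speed; a pose out of reach is approached as far as the arm can. A call with a gripper value outside its range is refused whole. The fingers move at their own pace and stop on an object; "force" is the grip in N (left out, the last holds). Time passes only in rows, so rows that do not move let the fingers close. It gives the time, the measured TCP pose, the force and the opening at its end, in the units of the state.
- manip.sense(): the state, without advancing time (a new reading comes with each control period).
- cams.snapshot(name): name is "side" or "top" or "wrist"; returns the picture (400x640x3 uint8, red, green, blue); there is no depth.
- cams.camera_model(name): a dict with "vfov" (degrees; the focal length in pixels is half the picture's height over the tangent of half this angle, whatever the lens; pixels are square), "cx", "cy" (the principal point, pixels), "k1" (the pictures are not rectified: a ray, as slopes to the right and down, at radius r is drawn at 1 + k1 r^2 times it, then the intrinsics apply), "rvec" (rotation vector, rad) and "tvec" (3), from world to camera coordinates, as OpenCV has them. Camera axes: x right, y down, z forward; pixel columns grow to the right and rows downward; lengths in m; the calibration is good to about 2 mm. A picture is of the moment at which its call begins: read the wrist's pose just before it. camera_model takes no time and is no camera call; for the wrist camera it gives the pose at the moment of the call.
- order.sign_off(): hands the job in, once; it reports no verdict.
Trained networks look in the newest picture that a camera, given by its name, has taken for a name from the list of things; names that differ only in an ending like _2 or _b are one class to them, and where a whole thing is asked for, a point or a joint stands for the part that bears it (a point fixed in the world has none). Each returns a list of dicts, best first, with "score" (0 to 1); they miss things now and then, are a little off and sometimes report something else, mostly with a low value. They report only what shows in the picture. A call takes as long as a camera call. They do not tell look-alikes from the thing itself.
- cams.regions_of(label, camera): "pixels" (400x640 bool, what is visible of it) and "rect" ([left, top, right, bottom] in pixels, round what is visible of it).
- cams.spot_point(label, camera): "at" ([column, row] in pixels: a listed point, or the origin of a listed thing).
The state is a dict: "t": time; "q": joint angles; "qd": joint speeds; "tau": joint torques, N m; "tcp_pos": TCP position; "tool_rot": TCP orientation; "force": force on the tool from outside, world axes, zero at the start; "ft_torque": the same for the moment, N m; "finger_gap": opening from 0.0 (shut) to 1.0 (fully open).
Only numpy, scipy, OpenCV 4.12 (cv2) and the standard library are available. Lean on these libraries where they do the work, as an engineer would, in place of code of your own. Each camera call takes 0.05 s, during which the arm holds its last target. There are 200 camera calls.

TASK

Push the blue tray along its rollers, by the grey block at its end, until it is fully home against the end stop under the clear hood. Only then reach in under the hood and set the red gift box and the amber jar down upright on the tray's floor (set down, not dropped), each in the compartment below the card of its own colour: the red card for the box, the yellow card for the jar. Finally swing the latch by its black knob all the way round across the lane, behind the tray, to lock it in, and leave the other things on the bench where they are.

Things in the scene. Friction and masses are not known exactly. Their poses are not given: they have to be found in the camera images.
- station: Fixed packing station. Origin on the bench below the tray's home place; y runs along the lane from its open end (-y, robot's right) to the end stop (+y), x across the lane, away from the robot. 10 free steel rollers (tops z = 35 mm) from y = -300 to +70, between two rails (inner faces x = +-133, outer +-147, tops z = 55). Latch pedestal: x -176 to -140, y -107 to -77, 58 high.
- hood_edge (a point): Middle of the lower dark steel edge of the clear hood, over the lane: station point (0, -45, 266) mm. The hood is a flat fixed plate, underside z = 270 (266 at its edge strip), 8 thick, x = -150 to +150, y = -45 to +115, on two posts at y = +103, x = +-137; thread spools on its rear to z = 320. Below it the side facing the lane (-y) is open, so a hand leaning towards +y reaches in.
- stop_face (a point): Middle of the grey end stop's face, at station (0, 76, 60) mm; the stop is 100 high.
- tray: Loose blue open tray on the rollers, 260 (x) x 150 (y) x 45 high, walls and floor 5; a 5 mm divider makes a +x and a -x compartment, each 122 (x) x 140 (y), centres x = +-64. Origin: centre of its underside, axes as the station's. Home: its origin at the station's y = 0 (1 mm from the stop); it starts 120 to 180 mm short. A grey push block, 60 (x) x 40 (y), z 4 to 44, sticks out of its -y side.
- tray_push (a point): Centre of the -y face of the tray's grey push block (115 mm to -y of the tray's origin, 24 mm above its underside): push here towards +y of the station.
- card_red: Fixed red card, 90 (x) x 50 (y) x 5, flat on the hood straight above the middle of one compartment of the tray when home; origin at its underside's centre, axes as the station's. May be over either compartment.
- card_yellow: Fixed yellow card, same size, above the other compartment.
- giftbox: Loose red gift box with a narrow brass-coloured band across its lid, 80 (x) x 56 (y) x 50 high (the lid seems 1.5 mm wider a side), 0.14 to 0.28 kg. Origin: centre of its underside; z up. Stands on the bench.
- jar: Loose amber jar with yellow cap, diameter 48, 62 high, 0.11 to 0.23 kg. Origin: centre of its underside; z up. Stands on the bench.
- latch (a joint): Latch arm angle, rad: 0 to 0.3 = open (lies outside the rail on the robot's side, pointing to the station's -y), 1.82 = fully closed (lies across the lane behind the tray, pointing to the station's +x). Turns anticlockwise seen from above. Stays where left; takes about 1 N at its knob.
- latch_knob (a point): Top centre of the latch's upright black knob, diameter 20, from z = 60 to 115 mm, at the end of a 90 mm flat-lying steel arm (z = 66) that turns about a vertical axis at the station point (-150, -92) mm. At angle 0 the knob is at station (-172, -179), closed at (-60, -92).
- cards: Bystander, loose: stack of cream cards, 90 x 55 x 33 high (mm). Origin on its underside. Leave alone.
- hammer: Bystander, loose: wooden-handled hammer lying down (mm). Origin on its underside. Leave alone.
- awl: Bystander, loose: awl with a handle like a screwdriver, 150 long, lying down (mm). Origin on its underside. Leave alone.
- spool: Bystander, loose: brown thread spool, diameter 44, 50 high (mm). Origin on its underside. Leave alone.
- glue: Bystander, loose: white glue bottle with red cap, diameter 44, 110 high (mm). Origin on its underside. Leave alone.
- tape: Bystander, loose: roll of clear tape lying flat, diameter 80, 30 high (mm). Origin on its underside. Leave alone.
Mind the look-alikes: they are no part of the job. There is more than one size of the jar; the one meant has the size given above. Several things look just like the giftbox: the one meant starts farthest from the robot's base.

How it is judged:
By the outcome, as a careful person would: the job done as asked, in the order asked, and still so for the second after the job is handed in, with the robot touching nothing.
It also fails if it takes over 72 s, if anything falls off the work surface, if the arm or the gripper's body presses on something with over 40 N, if the wrist force passes 120 N, or if a joint passes its speed limit or range.

## Working session

There is one attempt and no reset: what is moved stays moved. The work goes in short steps, Python scripts to look and compute and a tool call to move; the robot and the scene stay as the last step left them, time stands still between calls to the robot, and variables do not carry over. Pictures are saved under pics/ and viewed, about 8 in all and at most 12, crops included, and the job is handed in when it is done.

Besides the shell and the picture viewer there is one more tool, called after ">>>" by a JSON object that holds its "fn" and its "kwargs", one argument or row to a line. drive_tool: Moves the arm, as the interface text tells. Its arguments: {"type":"object","properties":{"linear":{"type":"array","items":{"type":"array","items":{"type":"number"}}},"rot":{"type":"array","items":{"type":"array","items":{"type":"number"}}},"hand":{"type":"array","items":{"type":"number"}},"force":{"type":"number"}},"required":["linear","rot","hand"]}

```bash
mkdir -p pics
cat > h.py <<'E'
import numpy as np, cv2
from scipy.spatial.transform import Rotation as R
from station import manip, cams, order
def snap(n,f=None):
    im=cams.snapshot(n)
    if f: cv2.imwrite('pics/'+f,im[:,:,::-1])
    return im
def ray(n,px,m=None):
    m=m or cams.camera_model(n); f=200/np.tan(np.radians(m['vfov'])/2)
    d=np.array([(px[0]-m['cx'])/f,(px[1]-m['cy'])/f]); u=d.copy()
    for _ in range(30): u=d/(1+m['k1']*(u@u))
    Rm=R.from_rotvec(np.ravel(m['rvec'])).as_matrix(); t=np.ravel(m['tvec'])
    return -Rm.T@t, Rm.T@np.array([u[0],u[1],1])
def atz(n,px,z,m=None):
    c,d=ray(n,px,m); return c+d*(z-c[2])/d[2]
def proj(n,P,m=None):
    m=m or cams.camera_model(n); f=200/np.tan(np.radians(m['vfov'])/2)
    p=R.from_rotvec(np.ravel(m['rvec'])).as_matrix()@np.array(P)+np.ravel(m['tvec']); u=p[:2]/p[2]
    u=u*(1+m['k1']*(u@u)); return np.array([f*u[0]+m['cx'],f*u[1]+m['cy']])
def tri(a,pa,b,pb):
    c1,d1=ray(a,pa);c2,d2=ray(b,pb)
    s=np.linalg.lstsq(np.c_[d1,-d2],c2-c1,rcond=None)[0]
    p,q=c1+d1*s[0],c2+d2*s[1]; return (p+q)/2,np.linalg.norm(p-q)
E
python3 - <<'E'
from h import *
np.set_printoptions(precision=4,suppress=True)
print(manip.tip_reach,manip.sense())
for n in ('side','top'):
    im=snap(n,n+'0.png'); m=cams.camera_model(n); print(n,m, ray(n,(320,200)))
    for l in ['hood_edge','stop_face','tray','tray_push','card_red','card_yellow','giftbox','jar','latch_knob','cards','hammer','awl','spool','glue','tape']:
        print(l,[(np.round(d['at'],1).tolist(),round(d['score'],2)) for d in cams.spot_point(l,n)])
import cv2
a=cv2.imread('pics/top0.png');b=cv2.imread('pics/side0.png')
E
```

```text
0.0726 {'t': 0.0, 'q': array([-1.2945,  0.5285,  1.4339,  0.    ,  1.1814, -0.1785]), 'qd': array([-0.0017, -0.0003, -0.0012, -0.0006, -0.0012,  0.0013]), 'tau': array([ -0.0004, -44.2355, -17.8025,  -0.0001,   0.0085,   0.    ]), 'tcp_pos': array([ 0.2744, -0.5609,  0.3029]), 'tool_rot': array([ 0.9743,  0.2254, -0.    , -0.0011]), 'force': array([ 0.0725, -0.0133,  0.1243]), 'ft_torque': array([-0.0294, -0.0163,  0.0073]), 'finger_gap': 0.99607908092229}
side {'vfov': 55.01163947039213, 'cx': 321.81052091462834, 'cy': 193.9030243265102, 'k1': -0.016142448341528007, 'rvec': array([ 2.1652, -0.1692,  0.0843]), 'tvec': array([-0.475 ,  0.1518,  1.2533])} (array([ 0.3267, -1.0109,  0.831 ]), array([ 0.1186,  0.8078, -0.5776]))
hood_edge [([319.7, 199.3], 0.62), ([356.5, 135.2], 0.55)]
stop_face [([350.5, 172.9], 0.75)]
tray [([360.7, 206.5], 0.87), ([337.7, 126.1], 0.36)]
tray_push [([370.8, 225.2], 0.95)]
card_red [([335.3, 128.9], 0.74)]
card_yellow [([378.8, 127.1], 0.64)]
giftbox [([290.3, 241.8], 0.81), ([374.5, 314.4], 0.71), ([220.9, 306.9], 0.67)]
jar [([296.1, 271.4], 0.74), (
[... 589 characters left out ...]
d_edge [([248.3, 136.8], 0.88)]
stop_face []
tray [([286.7, 152.0], 0.93)]
tray_push [([319.6, 152.3], 0.75)]
card_red [([228.2, 158.9], 0.66)]
card_yellow [([235.3, 111.8], 0.81), ([290.8, 154.0], 0.56)]
giftbox [([313.1, 219.9], 0.72), ([399.3, 226.4], 0.64), ([394.2, 171.5], 0.57)]
jar [([355.6, 197.3], 0.69), ([381.4, 195.9], 0.43), ([346.6, 223.4], 0.39)]
latch_knob [([294.4, 194.4], 0.49), ([374.2, 121.1], 0.36)]
cards [([397.9, 226.2], 0.93)]
hammer [([192.7, 201.5], 0.82)]
awl [([259.0, 221.1], 0.76)]
spool [([368.2, 142.8], 0.6)]
glue [([374.2, 125.2], 0.74), ([231.2, 157.0], 0.69), ([369.7, 142.3], 0.35)]
tape [([433.4, 220.8], 0.59), ([398.2, 171.6], 0.46), ([193.9, 201.1], 0.42)]
```

View pics/top0.png

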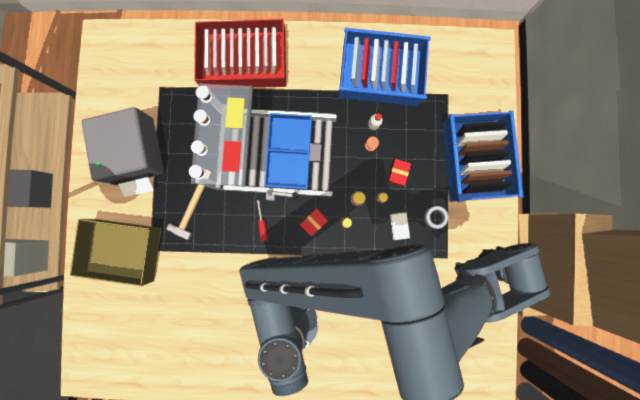

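View pics/side0.png

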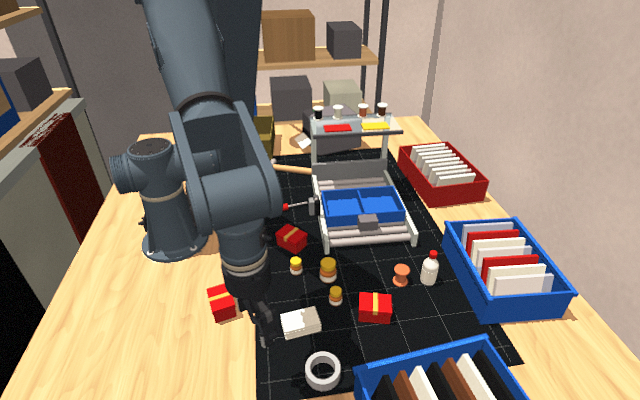

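Run:
```python
from h import *
np.set_printoptions(precision=4,suppress=True)
for n in ('top','side'):
    im=snap(n)
    for l,z in [('card_red',.283),('card_yellow',.283),('tray',.08),('giftbox',.05),('jar',.062),('latch_knob',.1)]:
        for d in cams.regions_of(l,n):
            p=d['pixels'].astype(np.uint8); 
            if d['score']<.3 or p.sum()<20: continue
            ys,xs=np.nonzero(p); c=np.array([xs.mean(),ys.mean()])
            # metric rect on plane z
            W=np.array([atz(n,(x,y),z)[:2] for x,y in zip(xs,ys)],np.float32)
            r=cv2.minAreaRect(W*1000)
            print(n,l,round(d['score'],2),'px',np.round(c,1),p.sum(),'rect',d['rect'],'c',np.round(r[0],1),'wh',np.round(r[1],1),'ang',round(r[2],1),'mean',atz(n,c,z))
a=cv2.imread('pics/top0.png');
cv2.imwrite('pics/c1.png',cv2.resize(a[80:260,180:450],None,fx=2.9,fy=2.9,interpolation=cv2.INTER_CUBIC))
b=cv2.imread('pics/side0.png');
cv2.imwrite('pics/c2.png',cv2.resize(b[95:335,200:450],None,fx=2.5,fy=2.5,interpolation=cv2.INTER_CUBIC))
```

```text
top card_red 0.57 px [231.  155.8] 463 rect [222.4, 144.0, 237.5, 172.9] c [558.6 161.6] wh [48.  85.1] ang 88.0 mean [0.5592 0.1618 0.283 ]
top card_yellow 0.78 px [234.8 112.7] 515 rect [228.5, 96.4, 241.5, 129.4] c [688.2 156.1] wh [51.7 90.4] ang 88.4 mean [0.6882 0.1562 0.283 ]Traceback (most recent call last):
  File "<stdin>", line 11, in <module>
  File "h.py", line 15, in atz
    c,d=ray(n,px,m); return c+d*(z-c[2])/d[2]
        ~~~^^^^^^^^
  File "h.py", line 9, in ray
    m=m or cams.camera_model(n); f=200/np.tan(np.radians(m['vfov'])/2)
           ~~~~~~~~~~~~~~~~~^^^
ValueError: time passes only in moves, steps and waits
```

Run:
```python
from h import *
np.set_printoptions(precision=4,suppress=True)
for n in ('top','side'):
    im=snap(n); m=cams.camera_model(n)
    for l,z in [('card_red',.283),('card_yellow',.283),('tray',.08),('giftbox',.05),('jar',.062),('latch_knob',.1)]:
        for d in cams.regions_of(l,n):
            p=d['pixels'].astype(np.uint8); 
            if d['score']<.3 or p.sum()<20: continue
            ys,xs=np.nonzero(p); c=np.array([xs.mean(),ys.mean()])
            # metric rect on plane z
            W=np.array([atz(n,(x,y),z,m)[:2] for x,y in zip(xs,ys)],np.float32)
            r=cv2.minAreaRect(W*1000)
            print(n,l,round(d['score'],2),'px',np.round(c,1),p.sum(),'rect',d['rect'],'c',np.round(r[0],1),'wh',np.round(r[1],1),'ang',round(r[2],1),'mean',atz(n,c,z,m))
a=cv2.imread('pics/top0.png');
cv2.imwrite('pics/c1.png',cv2.resize(a[80:260,180:450],None,fx=2.9,fy=2.9,interpolation=cv2.INTER_CUBIC))
b=cv2.imread('pics/side0.png');
cv2.imwrite('pics/c2.png',cv2.resize(b[95:335,200:450],None,fx=2.5,fy=2.5,interpolation=cv2.INTER_CUBIC))
```

```text
top card_red 0.76 px [231.1 155.9] 466 rect [224.0, 145.8, 241.4, 172.1] c [559.9 161.4] wh [48.2 87. ] ang 89.0 mean [0.559  0.1613 0.283 ]
top card_yellow 0.56 px [234.9 112.5] 527 rect [226.2, 94.1, 243.1, 129.8] c [689.  156.1] wh [51.7 92.3] ang 88.4 mean [0.6888 0.1558 0.283 ]
top giftbox 0.96 px [398.8 173.5] 413 rect [389.1, 158.6, 413.0, 185.7] c [ 552.8 -384.6] wh [66.  86.8] ang 74.7 mean [ 0.551 -0.385  0.05 ]
top giftbox 0.83 px [313.2 222.6] 382 rect [301.4, 210.0, 326.9, 235.1] c [368.3 -82.4] wh [57.6 82.5] ang 46.4 mean [ 0.3678 -0.0831  0.05  ]
top jar 0.58 px [345.5 222.7] 63 rect [341.4, 219.5, 351.0, 227.8] c [ 369.5 -196.5] wh [28.1 24.6] ang 1.3 mean [ 0.3705 -0.1965  0.062 ]
top jar 0.54 px [381.7 197.5] 82 rect [376.1, 192.5, 385.9, 201.3] c [ 462.5 -323.5] wh [31.8 35.5] ang 1.5 mean [ 0.4623 -0.3225  0.062 ]
top jar 0.52 px [357.4 198.7] 145 rect [351.4, 193.0, 366.0, 210.5] c [ 456.3 -235.9] wh [44.1 47.5] ang 64.6 mean [ 0.4559 -0.2365  0.062 ]
top latch_knob 0.69 px [287.3 194.3] 65 rect [269.7, 192.4, 296.0, 199.6] c [461.4  24.1] wh [99.7 20.7] ang 89.
[... 925 characters left out ...]
 [291.1 237.2] 617 rect [275.2, 221.7, 310.1, 249.8] c [368.2 -99.7] wh [ 92.8 113.6] ang 44.0 mean [ 0.3688 -0.1015  0.05  ]
side jar 0.78 px [327.2 269.4] 383 rect [319.1, 258.8, 333.7, 283.8] c [ 454.4 -264.4] wh [95.4 44.1] ang 79.6 mean [ 0.4546 -0.2661  0.062 ]
side jar 0.75 px [295.3 265.7] 185 rect [289.3, 257.4, 302.7, 274.9] c [ 369.9 -236.4] wh [66.8 30.7] ang 85.1 mean [ 0.3692 -0.2378  0.062 ]
side jar 0.57 px [334.9 295.6] 222 rect [327.2, 285.6, 344.8, 306.2] c [ 459.4 -359. ] wh [62.4 30.7] ang 80.3 mean [ 0.459  -0.3601  0.062 ]
side latch_knob 0.59 px [316.5 204.5] 143 rect [310.9, 194.6, 325.1, 217.4] c [462.5  -9.3] wh [116.9  22.1] ang 85.0 mean [ 0.4617 -0.0116  0.1   ]
```

View pics/c1.png

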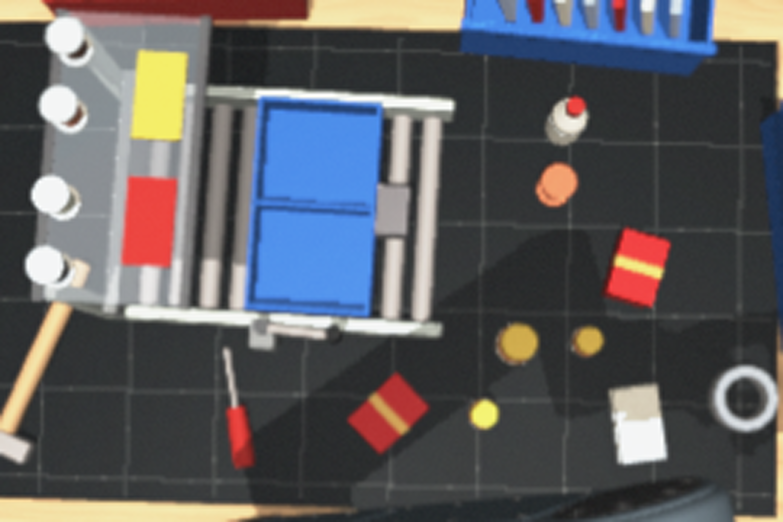

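View pics/c2.png

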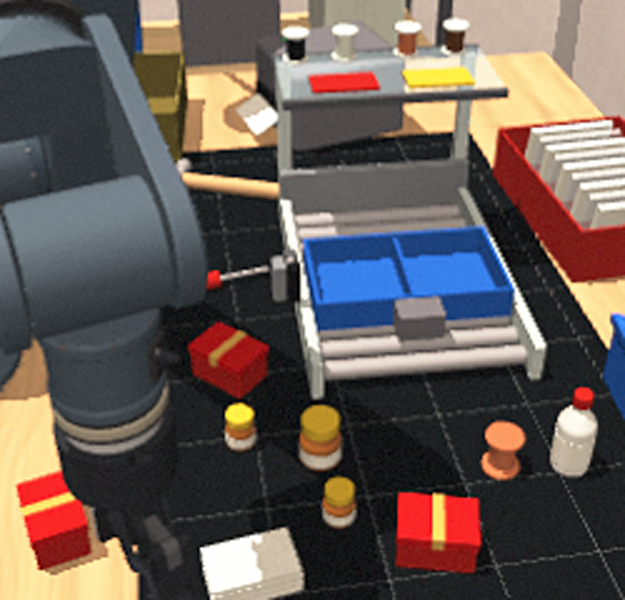

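Seen so far (4 pictures): boxes at top px (399,173) and (313,222), plus one only in the side view at (221,303). Their base distances are 0.67, 0.38 and 0.37 m, so I choose the first. Jars are at top px (357,198) Ø≈46, (382,197) Ø≈33 and (345,223) Ø≈26, so I choose the first. The crops confirm both choices. The red card is over the compartment nearer the robot (−x). Next I fit the station pose.

Run:
```python
from h import *
from scipy.optimize import least_squares
np.set_printoptions(precision=4,suppress=True)
M={n:cams.camera_model(n) for n in('top','side')}
T=lambda u,v:(180+(u+.5)/2.9-.5,80+(v+.5)/2.9-.5); S=lambda u,v:(200+(u+.5)/2.5-.5,95+(v+.5)/2.5-.5)
# tray rim corners (tray frame), stations pts
obs=[('top',T(262,97),(130,75,80),1),('top',T(382,103),(130,-75,80),1),('top',T(370,316),(-130,-75,80),1),('top',T(247,308),(-130,75,80),1),
('side',S(302,236),(-130,75,80),1),('side',S(484,228),(130,75,80),1),('side',S(512,289),(130,-75,80),1),
('top',(231.1,155.9),(-64,0,283),0),('top',(234.9,112.5),(64,0,283),0),('side',(337.6,127.5),(-64,0,283),0),('side',(376.3,125.3),(64,0,283),0)]
def st(p,P,tr): 
    x=np.array(P,float)/1e3; 
    if tr: x[1]-=p[3]
    c,s=np.cos(p[2]),np.sin(p[2]); return np.array([p[0]+c*x[0]-s*x[1],p[1]+s*x[0]+c*x[1],x[2]])
f=lambda p:np.concatenate([proj(n,st(p,P,tr),M[n])-np.array(px) for n,px,P,tr in obs])
r=least_squares(f,[.624,.158,-.04,.15],loss='soft_l1'); print(r.x,np.degrees(r.x[2])); print(f(r.x).reshape(-1,2).round(1).tolist())
p=r.x
for nm,P in [('hood_edge',(0,-45,266)),('stop',(0,76,60)),('knob0',(-172,-179,115)),('tray_push',(0,-115-p[3]*1e3,59))]:
    print(nm,st(p,P,0),[proj(n,st(p,P,0),M[n]) for n in M])
# knob by top/side, jar, box
k,e=tri('top',T(334,331),'side',S(293,258)); print('knob',k,e)
for nm,a,b in [('jar cap top',T(517,342),S(321,416)),('jar med',T(588,340),S(340,486)),('jar small',T(484,414),S(240,411))]: print(nm,tri('top',a,'side',b))
c=[atz('top',T(*q),.05,M['top'])[:2] for q in [(625,228),(670,240),(652,306),(606,296)]]
c=np.array(c);print(c,c.mean(0)); d=(c[0]+c[1]-c[2]-c[3])/2; print('long',np.linalg.norm(d),np.degrees(np.arctan2(d[1],d[0])),np.linalg.norm(c[1]-c[0]))
d=[atz('side',S(*q),.05,M['side'])[:2] for q in [(398,495),(480,499),(478,540),(397,533)]];d=np.array(d);print(d,d.mean(0))
```

```text
[ 0.6241  0.159  -0.0402  0.1472] -2.305444969815599
[[-0.7, -0.6], [0.4, 0.1], [-0.5, 0.0], [-1.1, -0.1], [0.2, 2.1], [-0.1, 0.4], [1.0, 1.2], [-0.0, -0.4], [-0.2, 0.3], [-0.2, 0.6], [-1.7, 0.9]]
hood_edge [0.6223 0.114  0.266 ] [array([249.1088, 136.3055]), array([358.4187, 137.5168])]
stop [0.6272 0.2349 0.06  ] [array([225.9148, 147.3253]), array([349.7787, 172.0196])]
knob0 [ 0.445  -0.0129  0.115 ] [array([292.8983, 199.3287]), array([311.3279, 201.4416])]
tray_push [ 0.6136 -0.103   0.059 ] [array([320.619 , 153.5194]), array([368.3242, 227.3166])]
knob [ 0.4625 -0.0199  0.1318] 0.0004206409061859141
jar cap top (array([ 0.4608, -0.2381,  0.0657]), np.float64(0.0021803877056585787))
jar med (array([ 0.4664, -0.3275,  0.0488]), np.float64(0.001774536013378954))
jar small (array([ 0.3725, -0.2011,  0.0515]), np.float64(0.0019962457811863003))
[[ 0.6055 -0.3712]
 [ 0.5922 -0.4275]
 [ 0.5095 -0.4059]
 [ 0.5203 -0.3486]] [ 0.5569 -0.3883]
long 0.08681767690210986 -14.718078471322602 0.057848318860381165
[[ 0.5248 -0.3503]
 [ 0.608  -0.369 ]
 [ 0.5902 -0.4194]
 [ 0.5124 -0.3982]] [ 0.5588 -0.3842]
```

```bash
cat >> h.py <<'E'
SX,SY,SA=.6241,.159,-.0402
def st(x,y,z):
    c,s=np.cos(SA),np.sin(SA); x,y=x/1e3,y/1e3; return np.array([SX+c*x-s*y,SY+s*x+c*y,z/1e3])
def inv(P):
    c,s=np.cos(SA),np.sin(SA); d=np.array(P[:2])-[SX,SY]; return np.array([c*d[0]+s*d[1],-s*d[0]+c*d[1],P[2]])*1e3
def Rt(head,lean):
    h=np.array([np.cos(np.radians(head)),np.sin(np.radians(head)),0]);l=np.radians(lean);Z=np.array([0,0,1.])
    x=h*np.cos(l)+Z*np.sin(l); z=h*np.sin(l)-Z*np.cos(l); return np.c_[x,np.cross(z,x),z]
def show(P=None,Rg=None,off=(0,0,54)):
    """P: target of the tool-frame point off (mm); prints tool-frame shift"""
    s=manip.sense(); Rc=R.from_quat(s['tool_rot']).as_matrix(); Rg=Rc if Rg is None else Rg
    hx=np.degrees(np.arctan2(Rc[1,0],Rc[0,0])); ln=np.degrees(np.arccos(-Rc[2,2]))
    print('t %.2f head %.1f lean %.1f jawtilt %.1f gap %.1f F'%(s['t'],hx,ln,np.degrees(np.arcsin(Rc[2,1])),s['finger_gap']*85.4),s['force'].round(1),'q',s['q'].round(2))
    print('tcp',s['tcp_pos'].round(4),'off pt world',(s['tcp_pos']+Rc@np.array(off)/1e3).round(4),'station',inv(s['tcp_pos']+Rc@np.array(off)/1e3).round(1))
    print('rot tool deg',np.degrees(R.from_matrix(Rc.T@Rg).as_rotvec()).round(1))
    if P is not None:
        d=np.array(P)-Rg@np.array(off)/1e3-s['tcp_pos']; print('world d mm',(d*1e3).round(1),'tool d (target axes)',(Rg.T@d*1e3).round(1),'|d|',np.linalg.norm(d).round(3)*1e3)
E
python3 -c "
from h import *
show(st(0,-262-40,60),Rt(87.7,30),(11,0,72.6))"
```

```text
t 2.50 head 26.1 lean 0.0 jawtilt 0.0 gap 85.1 F [-0.2 -0.3  0.7] q [-1.29  0.53  1.43  0.    1.18 -0.18]
tcp [ 0.2746 -0.5614  0.3039] off pt world [ 0.2845 -0.5566  0.2313] station [-310.6 -728.7  231.3]
rot tool deg [ 16.1  27.  -60.2]
world d mm [ 335.5  372.9 -186.5] tool d (target axes) [241.1 320.3 354.6] |d| 535.0
```

>>> {"fn": "drive_tool", "kwargs": {
  "linear": [
    [0,0,0],
    [0,0,0],
    [0,0,0],
    [0,0,0],
    [0,0,0],
    [0,0,0],
    [0,0,0],
    [0,0,0],
    [0,0,0],
    [0,0,0],
    [0,0,0],
    [0,0,0],
    [0,0,0],
    [0,0,0]
  ],
  "rot": [
    [0,0,-7],
    [0,0,-7],
    [0,0,-7],
    [0,0,-7],
    [0,0,-7],
    [0,0,-7],
    [0,0,-7],
    [0,0,-7],
    [0,0,-6],
    [0,6,0],
    [0,6,0],
    [0,6,0],
    [0,6,0],
    [0,6,0]
  ],
  "hand": [0,0,0,0,0,0,0,0,0,0,0,0,0,0]
}}

```text
t: 3.67
tcp_pos: [0.2756, -0.558, 0.3079]
tool_rot: [0.679, 0.683, 0.19, -0.189]
force: [0.2, -0.5, -0.4]
finger_gap: 0.001
```

```bash
python3 -c "
from h import *
show(st(0,-302,140),Rt(87.7,30),(11,0,72.6))"
```

```text
t 3.67 head 90.4 lean 31.1 jawtilt 0.1 gap 0.1 F [ 0.2 -0.5 -0.4] q [-1.34  0.7   1.17  0.12  1.8  -1.35]
tcp [ 0.2756 -0.558   0.3079] off pt world [ 0.2755 -0.5111  0.2514] station [-321.4 -683.6  251.4]
rot tool deg [-1.2 -1.1  2.3]
world d mm [ 334.5  369.4 -110.6] tool d (target axes) [276.  319.4 287. ] |d| 511.0
```

>>> {"fn": "drive_tool", "kwargs": {
  "linear": [
    [0,0,0],
    [20,23,20],
    [20,23,20],
    [20,23,20],
    [20,23,20],
    [20,23,20],
    [20,23,20],
    [20,23,20],
    [20,23,20],
    [20,23,20],
    [20,23,20],
    [20,23,20],
    [20,23,20],
    [20,23,20],
    [0,0,0]
  ],
  "rot": [
    [-1,-1,2.3],
    [0,0,0],
    [0,0,0],
    [0,0,0],
    [0,0,0],
    [0,0,0],
    [0,0,0],
    [0,0,0],
    [0,0,0],
    [0,0,0],
    [0,0,0],
    [0,0,0],
    [0,0,0],
    [0,0,0],
    [0,0,0]
  ],
  "hand": [0,0,0,0,0,0,0,0,0,0,0,0,0,0,0]
}}

```text
t: 4.92
tcp_pos: [0.6021, -0.2127, 0.2008]
tool_rot: [0.702, 0.664, 0.185, -0.177]
force: [0.2, -0.8, -0.2]
finger_gap: -0.001
```

```bash
python3 -c "
from h import *
show(st(0,-302,60),Rt(87.7,30),(11,0,72.6))"
```

```text
t 4.92 head 86.7 lean 29.7 jawtilt -0.2 gap -0.1 F [ 0.2 -0.8 -0.2] q [-0.66  0.75  1.39  0.43  1.34 -0.78]
tcp [ 0.6021 -0.2127  0.2008] off pt world [ 0.6045 -0.1672  0.1432] station [  -6.5 -326.8  143.2]
rot tool deg [ 0.3  0.3 -0.8]
world d mm [  8.   24.2 -83.5] tool d (target axes) [-20.5   7.   84.5] |d| 87.0
```

>>> {"fn": "drive_tool", "kwargs": {
  "linear": [
    [-5,2,21],
    [-5,2,21],
    [-5,2,21],
    [-5,1,21],
    [0,0,0],
    [8.7,0,5],
    [8.7,0,5],
    [8.7,0,5],
    [4.3,0,2.5],
    [4.3,0,2.5],
    [4.3,0,2.5],
    [8.7,0,5],
    [8.7,0,5],
    [8.7,0,5],
    [8.7,0,5],
    [8.7,0,5],
    [0,0,0]
  ],
  "rot": [
    [0,0,-0.8],
    [0,0,0],
    [0,0,0],
    [0,0,0],
    [0,0,0],
    [0,0,0],
    [0,0,0],
    [0,0,0],
    [0,0,0],
    [0,0,0],
    [0,0,0],
    [0,0,0],
    [0,0,0],
    [0,0,0],
    [0,0,0],
    [0,0,0],
    [0,0,0]
  ],
  "hand": [0,0,0,0,0,0,0,0,0,0,0,0,0,0,0,0,0]
}}

```text
t: 6.33
tcp_pos: [0.6187, -0.0856, 0.1207]
tool_rot: [0.695, 0.674, 0.186, -0.168]
force: [-0.1, 0.4, -0.3]
finger_gap: -0.004
```

```bash
python3 -c "
from h import *
show(st(0,-115,60),Rt(87.7,30),(11,0,72.6))
snap('side','s1.png');im=cv2.imread('pics/s1.png')[90:290,240:450];cv2.imwrite('pics/s1c.png',cv2.resize(im,None,fx=2.8,fy=2.8))
print([(d['at'],d['score']) for d in cams.spot_point('tray_push','side')])
"
```

```text
t 6.33 head 88.5 lean 29.0 jawtilt 1.0 gap -0.3 F [-0.1  0.4 -0.3] q [-0.48  0.83  1.52  0.53  1.08 -0.77]
tcp [ 0.6187 -0.0856  0.1207] off pt world [ 0.6213 -0.0408  0.0626] station [   5.3 -199.8   62.6]
rot tool deg [0.7 1.  0.7]
world d mm [-1.1 83.9 -3.4] tool d (target axes) [70.9 -4.4 44.8] |d| 84.0
[([365.8, 209.7], 0.6)]
```

View pics/s1c.png

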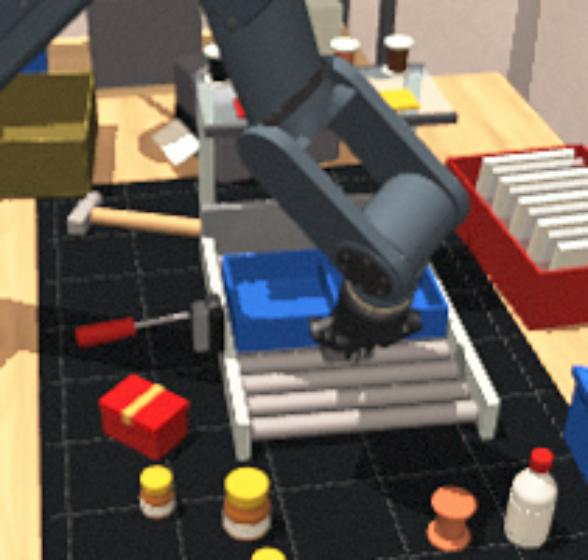

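>>> {"fn": "drive_tool", "kwargs": {
  "linear": [
    [8.7,-0.5,5],
    [8.7,-0.5,5],
    [8.7,-0.5,5],
    [8.7,-0.5,5],
    [8.7,-0.5,5.4],
    [8.7,-0.5,5.4],
    [4.3,0,2.5],
    [4.3,0,2.5],
    [3,0,1.8],
    [3,0,1.8],
    [3,0,1.8],
    [2,0,1],
    [0,0,0]
  ],
  "rot": [
    [0,0.5,0],
    [0,0,0],
    [0,0,0],
    [0,0,0],
    [0,0,0],
    [0,0,0],
    [0,0,0],
    [0,0,0],
    [0,0,0],
    [0,0,0],
    [0,0,0],
    [0,0,0],
    [0,0,0]
  ],
  "hand": [0,0,0,0,0,0,0,0,0,0,0,0,0]
}}

```text
t: 7.52
tcp_pos: [0.6212, 0.0032, 0.1192]
tool_rot: [0.695, 0.673, 0.19, -0.167]
force: [-0.2, -2.0, 0.7]
finger_gap: -0.001
```

```bash
python3 -c "
from h import *
show(st(0,-115,60),Rt(87.7,30),(11,0,72.6))
"
```

```text
t 7.52 head 88.5 lean 29.3 jawtilt 1.3 gap -0.1 F [-0.2 -2.   0.7] q [-0.35  0.81  1.58  0.6   0.99 -0.71]
tcp [0.6212 0.0032 0.1192] off pt world [0.6242 0.0483 0.0613] station [   4.6 -110.6   61.3]
rot tool deg [1.1 0.7 0.7]
world d mm [-3.5 -4.9 -1.8] tool d (target axes) [-5.3 -3.3 -0.9] |d| 6.0
```

>>> {"fn": "drive_tool", "kwargs": {
  "linear": [
    [2.6,0,1.5],
    [2.6,0,1.5],
    [2.6,0,1.5],
    [0,0,0]
  ],
  "rot": [
    [0,0,0],
    [0,0,0],
    [0,0,0],
    [0,0,0]
  ],
  "hand": [0,0,0,0]
}}

```text
t: 7.85
tcp_pos: [0.6211, 0.0033, 0.12]
tool_rot: [0.695, 0.675, 0.185, -0.161]
force: [-1.3, 1.5, 0.9]
finger_gap: -0.001
```

```bash
python3 -c "
from h import *
show(st(0,-115,60),Rt(87.7,30),(11,0,72.6))
"
```

```text
t 7.85 head 88.8 lean 28.5 jawtilt 1.5 gap -0.1 F [-1.3  1.5  0.9] q [-0.35  0.81  1.58  0.59  0.98 -0.7 ]
tcp [0.6211 0.0033 0.12  ] off pt world [0.6242 0.0474 0.0614] station [   4.6 -111.5   61.4]
rot tool deg [1.2 1.6 1. ]
world d mm [-3.5 -5.  -2.7] tool d (target axes) [-5.8 -3.3 -0.3] |d| 7.0
```

>>> {"fn": "drive_tool", "kwargs": {
  "linear": [
    [6,0,3.5]
  ],
  "rot": [
    [0,0,0]
  ],
  "hand": [0]
}}

```text
t: 7.93
tcp_pos: [0.6217, 0.0055, 0.1199]
tool_rot: [0.695, 0.677, 0.183, -0.158]
force: [-12.3, -35.4, 18.7]
finger_gap: -0.001
```

```bash
python3 -c "
from h import *
show(st(0,-115,60),Rt(87.7,30),(11,0,72.6))
"
```

```text
t 7.93 head 88.9 lean 27.9 jawtilt 1.6 gap -0.1 F [-12.3 -35.4  18.7] q [-0.34  0.81  1.58  0.58  0.97 -0.7 ]
tcp [0.6217 0.0055 0.1199] off pt world [0.6249 0.0491 0.0609] station [   5.2 -109.7   60.9]
rot tool deg [1.3 2.1 1.1]
world d mm [-4.1 -7.2 -2.5] tool d (target axes) [-7.7 -3.8 -1.5] |d| 9.0
```

>>> {"fn": "drive_tool", "kwargs": {
  "linear": [
    [-8,0,-5],
    [-15,0,-9],
    [-25,0,-15],
    [-10,0,-30],
    [-5,0,-35],
    [5,0,-35],
    [0,0,0],
    [0,0,0],
    [0,0,0],
    [0,0,0],
    [0,0,0],
    [0,0,0],
    [0,0,0],
    [0,0,0],
    [0,0,0],
    [0,0,0],
    [0,0,0],
    [0,0,0],
    [0,0,0],
    [0,0,0]
  ],
  "rot": [
    [0,0,0],
    [0,0,0],
    [0,0,0],
    [0,1,0],
    [0,1,0],
    [-1.3,0,0],
    [-3.5,0,6],
    [-3.5,0,6],
    [-3.5,0,6],
    [-3.5,0,6],
    [-3.5,0,6],
    [-3.5,0,6],
    [-3.5,0,6],
    [-3.5,0,6],
    [-3.5,0,6],
    [-3.5,0,6],
    [-3.5,0,6],
    [-3.5,0,6],
    [-3.5,0,6],
    [-3.5,0,6]
  ],
  "hand": [0,0,0,85,85,85,85,85,85,85,85,85,85,85,85,85,85,85,85,85]
}}

```text
t: 9.6
tcp_pos: [0.6119, -0.1107, 0.2057]
tool_rot: [0.957, -0.081, 0.277, 0.011]
force: [-0.3, 0.2, -1.2]
finger_gap: 0.997
```

Run:
```python
from h import *
show((.557,-.386,.2),Rt(-14.7,30))
im=snap('top','t2.png'); m=cams.camera_model('top'); d=cams.regions_of('tray','top')
if d:
  r=d[0]['rect']; print(r, [inv(atz('top',p,.08,m)).round(1) for p in [(r[2],(r[1]+r[3])/2),(r[0],(r[1]+r[3])/2)]])
cv2.imwrite('pics/t2c.png',cv2.resize(cv2.imread('pics/t2.png')[80:260,180:450],None,fx=2.9,fy=2.9,interpolation=cv2.INTER_CUBIC))
print([(proj('top',st(0,y,79),m)-[180,80])*2.9 for y in (-115,-75)])
```

```text
t 9.60 head -10.1 lean 32.2 jawtilt -1.4 gap 85.2 F [-0.3  0.2 -1.2] q [-0.41  0.58  1.85  0.75  0.23  0.63]
tcp [ 0.6119 -0.1107  0.2057] off pt world [ 0.6405 -0.1142  0.16  ] station [  27.3 -272.3  160. ]
rot tool deg [-4.  -2.1  4. ]
world d mm [ -81.  -268.5   41. ] tool d (target axes) [ 11.7 280.3 -40.7] |d| 283.0
[245.7, 110.0, 280.9, 186.2] [array([   6.1, -122.2,   80. ]), array([-2.,  1., 80.])]
[array([286.40204521, 202.210972  ]), array([253.39829638, 200.07256921])]
```

View pics/t2c.png

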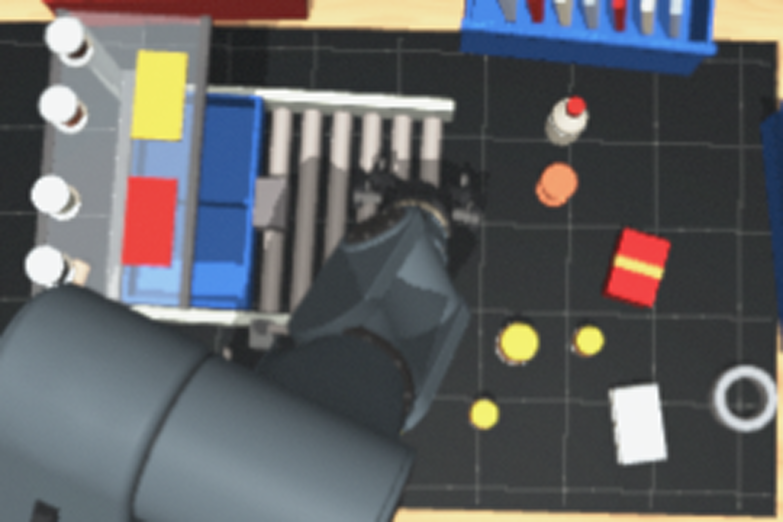

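Picture 6 (t2c): the tray is home, with the push block face at crop u≈287 against a predicted 286. The jars and box are undisturbed. I will approach the box with the hand on its far side (heading 165°), which keeps the wrist away from its limit.

>>> {"fn": "drive_tool", "kwargs": {
  "linear": [
    [0,0,-10],
    [0,0,-10],
    [0,0,0],
    [0,0,0],
    [0,0,0],
    [0,0,0],
    [0,0,0],
    [0,0,0],
    [0,0,0],
    [0,0,0],
    [0,0,0],
    [0,0,0],
    [0,0,0],
    [0,0,0],
    [0,0,0],
    [0,0,0],
    [0,0,0],
    [0,0,0],
    [0,0,0],
    [0,0,0]
  ],
  "rot": [
    [3.5,0,-6],
    [3.5,0,-6],
    [3.5,0,-6],
    [3.5,0,-6],
    [3.5,0,-6],
    [3.5,0,-6],
    [3.5,0,-6],
    [3.5,0,-6],
    [3.5,0,-6],
    [3.5,0,-6],
    [3.5,0,-6],
    [3.5,0,-6],
    [3.5,0,-6],
    [3.5,0,-6],
    [3.5,0,-6],
    [3.5,0,-6],
    [3.5,0,-6],
    [3.5,0,-6],
    [3.5,0,-6],
    [3.5,0,-6]
  ],
  "hand": [85,85,85,85,85,85,85,85,85,85,85,85,85,85,85,85,85,85,85,85]
}}

```text
t: 11.37
tcp_pos: [0.6037, -0.1095, 0.2229]
tool_rot: [0.369, 0.892, 0.15, -0.214]
force: [0.2, 0.0, -0.8]
finger_gap: 0.996
```

```bash
python3 -c "
from h import *
show((.557,-.386,.13),Rt(165.3,30))
"
```

```text
t 11.37 head 136.9 lean 30.3 jawtilt 6.3 gap 85.0 F [ 0.2  0.  -0.8] q [-0.46  0.75  1.33  0.26  1.53 -1.32]
tcp [ 0.6037 -0.1095  0.2229] off pt world [ 0.589  -0.0865  0.1763] station [ -25.2 -246.8  176.3]
rot tool deg [ 21.2   2.  -24.7]
world d mm [ -20.6 -283.3  -46.1] tool d (target axes) [ -68.1 -279.3   14. ] |d| 288.0
```

>>> {"fn": "drive_tool", "kwargs": {
  "linear": [
    [0,0,0],
    [0,0,0],
    [0,0,0],
    [0,0,0],
    [0,0,0],
    [-7.5,-31,1.5],
    [-7.5,-31,1.5],
    [-7.5,-31,1.5],
    [-7.5,-31,1.5],
    [-7.5,-31,1.5],
    [-7.5,-31,1.5],
    [-7.5,-31,1.5],
    [-7.5,-31,1.5],
    [-7.5,-31,1.5],
    [0,0,0]
  ],
  "rot": [
    [4.2,0.4,-5],
    [4.2,0.4,-5],
    [4.2,0.4,-5],
    [4.2,0.4,-5],
    [4.2,0.4,-5],
    [0,0,0],
    [0,0,0],
    [0,0,0],
    [0,0,0],
    [0,0,0],
    [0,0,0],
    [0,0,0],
    [0,0,0],
    [0,0,0],
    [0,0,0]
  ],
  "hand": [85,85,85,85,85,85,85,85,85,85,85,85,85,85,85]
}}

```text
t: 12.62
tcp_pos: [0.6053, -0.3909, 0.1519]
tool_rot: [0.065, 0.962, 0.071, -0.254]
force: [-0.4, -0.1, -0.5]
finger_gap: 0.995
```

Run:
```python
from h import *
show((.557,-.386,.034),Rt(165.3,30))
im=snap('wrist','w1.png'); m=cams.camera_model('wrist')
for d in cams.regions_of('giftbox','wrist'): 
    p=d['pixels'];ys,xs=np.nonzero(p); print(d['score'],d['rect'],p.sum(),atz('wrist',(xs.mean(),ys.mean()),.05,m))
print(proj('wrist',(.557,-.386,.05),m))
```

```text
t 12.62 head 174.1 lean 30.6 jawtilt 6.0 gap 84.9 F [-0.4 -0.1 -0.5] q [-0.68  1.01  0.92 -0.17  1.72 -2.09]
tcp [ 0.6053 -0.3909  0.1519] off pt world [ 0.5794 -0.3817  0.1054] station [ -22.9 -542.1  105.4]
rot tool deg [ 2.5 -0.3  7.6]
world d mm [-22.1  -2.  -71.2] tool d (target axes) [-17.5  -7.5  72.1] |d| 75.0
0.77 [539.5, 0.0, 640.0, 46.3] 3040 [ 0.42156234 -0.1335764   0.05      ]
0.62 [233.6, 173.4, 353.6, 330.7] 14851 [ 0.5622765  -0.38453906  0.05      ]
[288.83090855 242.88342688]
```

View pics/w1.png

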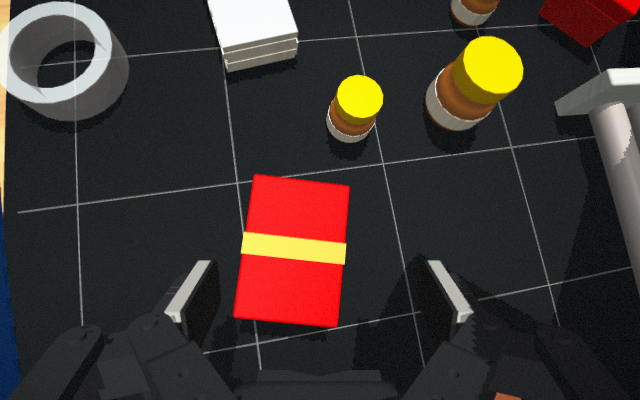

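Run:
```python
from h import *
m=cams.camera_model('wrist')
c=np.array([atz('wrist',p,.05,m)[:2] for p in [(254,175),(350,185),(337,326),(234,318)]])
d=(c[0]+c[1]-c[2]-c[3])/2; e=(c[0]+c[3]-c[1]-c[2])/2
print(c.mean(0),np.linalg.norm(d),np.linalg.norm(e),np.degrees(np.arctan2(*d[::-1])),np.degrees(np.arctan2(*e[::-1])))
h=np.degrees(np.arctan2(*d[::-1]))
show((*c.mean(0),.034),Rt(h,30))
for p in [(487,95),(360,97),(462,112)]: print(atz('wrist',p,.062,m),atz('wrist',p,.05,m))
```

```text
[ 0.56101673 -0.38097643] 0.0819115586420565 0.05771232435349228 164.80148140909796 -104.08902091596555
t 12.72 head 174.2 lean 30.7 jawtilt 6.1 gap 84.9 F [-0.7  1.3 -1.2] q [-0.67  1.    0.92 -0.17  1.72 -2.09]
tcp [ 0.606  -0.3861  0.1531] off pt world [ 0.5801 -0.3768  0.1067] station [ -22.4 -537.1  106.7]
rot tool deg [ 2.3 -0.4  8.1]
world d mm [-19.   -2.  -72.4] tool d (target axes) [-20.8  -6.9  71.6] |d| 75.0
[ 0.48432709 -0.24468777  0.062     ] [ 0.47887091 -0.23552376  0.05      ]
[ 0.47739121 -0.32867104  0.062     ] [ 0.47149956 -0.32477985  0.05      ]
[ 0.4941484  -0.26506846  0.062     ] [ 0.48930884 -0.25718403  0.05      ]
```

>>> {"fn": "drive_tool", "kwargs": {
  "linear": [
    [0,0,0],
    [0,0,0],
    [-5,-2.5,15],
    [-5,-2.5,15],
    [-5,-2.5,15],
    [0,0,0]
  ],
  "rot": [
    [1.2,0,4],
    [1.2,0,4],
    [0,0,0],
    [0,0,0],
    [0,0,0],
    [0,0,0]
  ],
  "hand": [85,85,85,85,85,85]
}}

```text
t: 13.22
tcp_pos: [0.5972, -0.3804, 0.108]
tool_rot: [0.118, 0.958, 0.042, -0.259]
force: [0.2, 0.9, -0.9]
finger_gap: 0.993
```

Run:
```python
from h import *
show((.559,-.384,.034),Rt(165,30))
```

```text
t 13.22 head 166.3 lean 30.4 jawtilt 1.2 gap 84.8 F [ 0.2  0.9 -0.9] q [-0.66  1.04  0.98 -0.19  1.62 -1.95]
tcp [ 0.5972 -0.3804  0.108 ] off pt world [ 0.571  -0.3727  0.0614] station [ -31.7 -533.4   61.4]
rot tool deg [ 0.7 -0.4  1.1]
world d mm [-12.1 -10.6 -27.2] tool d (target axes) [ -5.9 -13.4  28.1] |d| 32.0
```

>>> {"fn": "drive_tool", "kwargs": {
  "linear": [
    [-1,-7,9],
    [-2.5,-6.5,9.5],
    [-2.5,0,10],
    [0,0,0],
    [0,0,0],
    [0,0,0],
    [0,0,0],
    [0,0,0],
    [0,0,0],
    [0,0,0]
  ],
  "rot": [
    [0.7,-0.4,1.1],
    [0,0,0],
    [0,0,0],
    [0,0,0],
    [0,0,0],
    [0,0,0],
    [0,0,0],
    [0,0,0],
    [0,0,0],
    [0,0,0]
  ],
  "hand": [85,85,85,85,55,50,50,50,50,50],
  "force": 45
}}

```text
t: 14.05
tcp_pos: [0.5893, -0.3865, 0.0838]
tool_rot: [0.12, 0.959, 0.036, -0.253]
force: [-0.2, -0.1, -1.2]
finger_gap: 0.647
```

Run:
```python
from h import *
show((.559,-.384,.034),Rt(165,30))
```

```text
t 14.05 head 165.9 lean 29.6 jawtilt 0.5 gap 55.2 F [-0.2 -0.1 -1.2] q [-0.68  1.06  1.01 -0.2   1.56 -1.95]
tcp [ 0.5893 -0.3865  0.0838] off pt world [ 0.5636 -0.3795  0.0368] station [ -38.8 -540.5   36.8]
rot tool deg [0.1 0.4 0.8]
world d mm [-4.2 -4.5 -3. ] tool d (target axes) [ 1.  -5.5  4.1] |d| 7.0
```

>>> {"fn": "drive_tool", "kwargs": {
  "linear": [
    [0,0,0],
    [0,0,0],
    [-4.7,0,0],
    [-4.7,0,0],
    [0,0,0],
    [0,0,0],
    [0,0,0],
    [0,0,0]
  ],
  "rot": [
    [0,0,0],
    [0,0,0],
    [0,5,0.4],
    [0,5.5,0.4],
    [0,0,0],
    [0,0,0],
    [0,0,0],
    [0,0,0]
  ],
  "hand": [66,66,66,66,66,50,50,50],
  "force": 45
}}

```text
t: 14.72
tcp_pos: [0.5962, -0.387, 0.0805]
tool_rot: [0.123, 0.93, 0.046, -0.342]
force: [-0.9, -0.4, -2.1]
finger_gap: 0.648
```

Run:
```python
from h import *
show((.559,-.384,.034),Rt(165,40))
```

```text
t 14.72 head 165.0 lean 40.4 jawtilt 0.1 gap 55.4 F [-0.9 -0.4 -2.1] q [-0.65  1.14  0.86 -0.25  1.8  -1.94]
tcp [ 0.5962 -0.387   0.0805] off pt world [ 0.5624 -0.3778  0.0394] station [ -40.  -538.8   39.4]
rot tool deg [ 0.2 -0.4  0. ]
world d mm [-3.7 -6.  -5.1] tool d (target axes) [-1.8 -6.8  5.2] |d| 9.0
```

>>> {"fn": "drive_tool", "kwargs": {
  "linear": [
    [6,0,-8],
    [13,0,-15],
    [19,0,-23],
    [19,0,-23],
    [19,0,-23],
    [19,0,-23],
    [0,0,0],
    [0,0,0],
    [0,0,0],
    [0,0,0],
    [0,0,0],
    [0,0,0],
    [0,0,0],
    [0,0,0],
    [0,0,0],
    [0,0,0],
    [0,0,0],
    [0,0,0]
  ],
  "rot": [
    [0,0,0],
    [0,0,0],
    [0,0,0],
    [0,0,0],
    [0,0,0],
    [0,0,0],
    [-4.5,0,5.4],
    [-4.5,0,5.4],
    [-4.5,0,5.4],
    [-4.5,0,5.4],
    [-4.5,0,5.4],
    [-4.5,0,5.4],
    [-4.5,0,5.4],
    [-4.5,0,5.4],
    [-4.5,0,5.4],
    [-4.5,0,5.4],
    [-4.5,0,5.4],
    [0,0,0]
  ],
  "hand": [50,50,50,50,50,50,50,50,50,50,50,50,50,50,50,50,50,50]
}}

```text
t: 16.22
tcp_pos: [0.5925, -0.3869, 0.2722]
tool_rot: [0.689, 0.644, 0.248, -0.222]
force: [-1.1, -0.6, -2.2]
finger_gap: 0.647
```

Run:
```python
from h import *
show(st(-64,-140,140),Rt(87.7,40))
```

```text
t 16.22 head 86.4 lean 38.9 jawtilt 0.7 gap 55.2 F [-1.1 -0.6 -2.2] q [-0.88  0.83  1.04  0.47  1.77 -0.84]
tcp [ 0.5925 -0.3869  0.2722] off pt world [ 0.5955 -0.3532  0.2301] station [  -8.  -512.9  230.1]
rot tool deg [ 1.7  1.2 -1. ]
world d mm [-39.4 373.9 -90.8] tool d (target axes) [226.6 -54.4 308.7] |d| 387.0
```

>>> {"fn": "drive_tool", "kwargs": {
  "linear": [
    [0,0,0],
    [19,-4.5,26],
    [19,-4.5,26],
    [19,-4.5,26],
    [19,-4.5,26],
    [19,-4.5,26],
    [19,-4.5,26],
    [19,-4.5,26],
    [19,-4.5,26],
    [19,-4.5,26],
    [19,-4.5,26],
    [19,-4.5,26],
    [0,0,0]
  ],
  "rot": [
    [1.7,1.2,-1],
    [0,0,0],
    [0,0,0],
    [0,0,0],
    [0,0,0],
    [0,0,0],
    [0,0,0],
    [0,0,0],
    [0,0,0],
    [0,0,0],
    [0,0,0],
    [0,0,0],
    [0,0,0]
  ],
  "hand": [50,50,50,50,50,50,50,50,50,50,50,50,50]
}}

```text
t: 17.3
tcp_pos: [0.5451, -0.0349, 0.1962]
tool_rot: [0.66, 0.677, 0.239, -0.223]
force: [-0.8, -0.3, -2.7]
finger_gap: 0.653
```

Run:
```python
from h import *
show(st(-64,-140,132),Rt(87.7,40.4))
snap('side','s3.png')
cv2.imwrite('pics/s3c.png',cv2.resize(cv2.imread('pics/s3.png')[90:290,240:450],None,fx=2.8,fy=2.8,interpolation=cv2.INTER_CUBIC))
```

```text
t 17.30 head 92.2 lean 38.1 jawtilt 1.7 gap 55.8 F [-0.8 -0.3 -2.7] q [-0.51  0.68  1.7   0.63  1.2  -0.89]
tcp [ 0.5451 -0.0349  0.1962] off pt world [ 0.5459 -0.0015  0.1537] station [ -71.7 -163.5  153.7]
rot tool deg [-0.7  2.2  3.5]
world d mm [  8.   21.6 -23. ] tool d (target axes) [ 1.7  7.1 31.7] |d| 33.0
```

View pics/s3c.png

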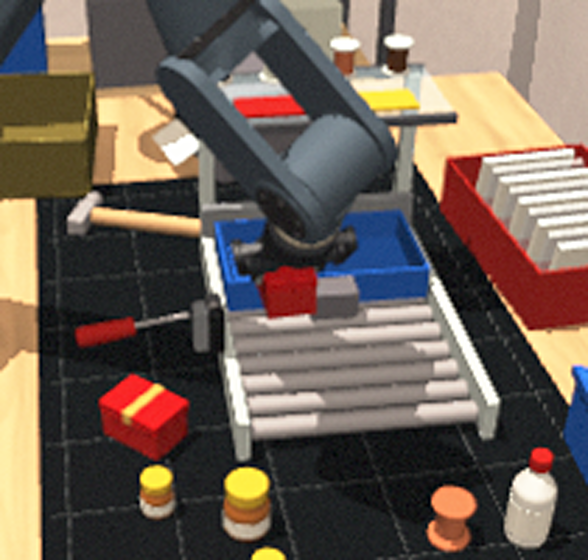

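>>> {"fn": "drive_tool", "kwargs": {
  "linear": [
    [0,2,0],
    [0.8,3,15],
    [0.8,2,15],
    [0,0,0]
  ],
  "rot": [
    [-0.7,2.2,3.5],
    [0,0,0],
    [0,0,0],
    [0,0,0]
  ],
  "hand": [50,50,50,50]
}}

```text
t: 17.68
tcp_pos: [0.5586, -0.0177, 0.1777]
tool_rot: [0.673, 0.657, 0.25, -0.23]
force: [-1.3, -0.0, -2.6]
finger_gap: 0.646
```

Run:
```python
from h import *
show(st(-64,-24,130),Rt(87.7,40.4))
```

```text
t 17.68 head 89.2 lean 39.7 jawtilt 1.1 gap 55.2 F [-1.3 -0.  -2.6] q [-0.48  0.72  1.69  0.69  1.16 -0.88]
tcp [ 0.5586 -0.0177  0.1777] off pt world [0.5603 0.0167 0.1362] station [ -58.  -144.7  136.2]
rot tool deg [0.4 0.7 1.2]
world d mm [ -0.8 120.3  -6.6] tool d (target axes) [87.3 -5.6 83. ] |d| 121.0
```

>>> {"fn": "drive_tool", "kwargs": {
  "linear": [
    [6,-1,5],
    [11,-1,10],
    [11,-1,10],
    [11,-1,10],
    [11,-1,10],
    [11,0,10],
    [11,0,10],
    [11,0,10],
    [8,0,8],
    [0,0,0]
  ],
  "rot": [
    [0.4,0.7,1.2],
    [0,0,0],
    [0,0,0],
    [0,0,0],
    [0,0,0],
    [0,0,0],
    [0,0,0],
    [0,0,0],
    [0,0,0],
    [0,0,0]
  ],
  "hand": [50,50,50,50,50,50,50,50,50,50]
}}

```text
t: 18.52
tcp_pos: [0.5581, 0.1171, 0.1759]
tool_rot: [0.674, 0.653, 0.25, -0.238]
force: [-0.2, 0.4, -1.8]
finger_gap: 0.648
```

Run:
```python
from h import *
show(st(-64,-12,85),Rt(87.7,40.4))
```

```text
t 18.52 head 88.4 lean 40.3 jawtilt 0.3 gap 55.3 F [-0.2  0.4 -1.8] q [-0.25  0.71  1.75  0.82  1.04 -0.78]
tcp [0.5581 0.1171 0.1759] off pt world [0.5595 0.152  0.1347] station [-64.3  -9.5 134.7]
rot tool deg [-0.   0.1  0.5]
world d mm [  0.2  -2.5 -49.7] tool d (target axes) [-34.1   0.3  36.3] |d| 50.0
```

>>> {"fn": "drive_tool", "kwargs": {
  "linear": [
    [-6.5,0,7.6],
    [-6.5,0,7.6],
    [-6.5,0,7.6],
    [-6.5,0,7.6],
    [-4,0,4.6],
    [0,0,0]
  ],
  "rot": [
    [0,0,0],
    [0,0,0],
    [0,0,0],
    [0,0,0],
    [0,0,0],
    [0,0,0]
  ],
  "hand": [50,50,50,50,50,50]
}}

```text
t: 19.02
tcp_pos: [0.5588, 0.1157, 0.1244]
tool_rot: [0.674, 0.654, 0.249, -0.236]
force: [-0.1, 0.4, -2.0]
finger_gap: 0.649
```

Run:
```python
from h import *
show(st(-64,-12,79.4),Rt(87.7,40.4))
```

```text
t 19.02 head 88.4 lean 40.2 jawtilt 0.4 gap 55.4 F [-0.1  0.4 -2. ] q [-0.25  0.8   1.76  0.87  0.97 -0.87]
tcp [0.5588 0.1157 0.1244] off pt world [0.5603 0.1505 0.0832] station [-63.4 -11.1  83.2]
rot tool deg [0.1 0.2 0.6]
world d mm [-0.5 -1.  -3.9] tool d (target axes) [-3.3 -0.5  2.3] |d| 4.0
```

>>> {"fn": "drive_tool", "kwargs": {
  "linear": [
    [-1.3,0,1.5],
    [-1.3,0,1.5]
  ],
  "rot": [
    [0,0,0],
    [0,0,0]
  ],
  "hand": [50,50]
}}

```text
t: 19.18
tcp_pos: [0.5589, 0.1147, 0.1202]
tool_rot: [0.674, 0.653, 0.25, -0.238]
force: [-2.5, -10.8, 17.5]
finger_gap: 0.65
```

Run:
```python
from h import *
show(st(-64,-12,79.4),Rt(87.7,40.4))
```

```text
t 19.18 head 88.3 lean 40.4 jawtilt 0.3 gap 55.5 F [ -2.5 -10.8  17.5] q [-0.26  0.81  1.76  0.87  0.97 -0.88]
tcp [0.5589 0.1147 0.1202] off pt world [0.5603 0.1496 0.0791] station [-63.3 -11.9  79.1]
rot tool deg [0.  0.  0.4]
world d mm [-0.6 -0.1  0.3] tool d (target axes) [ 0.1 -0.6 -0.3] |d| 1.0
```

>>> {"fn": "drive_tool", "kwargs": {
  "linear": [
    [0.5,0,-0.6],
    [0,0,0],
    [0,0,0],
    [0,0,0],
    [0,0,-8],
    [0,0,-15],
    [0,0,-25],
    [0,0,-30],
    [0,0,-35],
    [0,0,-35],
    [0,0,-35],
    [0,0,0]
  ],
  "rot": [
    [0,0,0],
    [0,0,0],
    [0,0,0],
    [0,0,0],
    [0,0,0],
    [0,0,0],
    [0,0,0],
    [0,0,0],
    [0,0,0],
    [0,0,0],
    [0,0,0],
    [0,0,0]
  ],
  "hand": [58,64,68,68,68,68,68,68,68,68,68,68]
}}

```text
t: 20.18
tcp_pos: [0.5532, -0.0126, 0.2728]
tool_rot: [0.675, 0.653, 0.25, -0.237]
force: [1.3, -0.4, 0.4]
finger_gap: 0.793
```

Run:
```python
from h import *
show((.459,-.238,.13),Rt(60,35))
snap('side','s4.png')
cv2.imwrite('pics/s4c.png',cv2.resize(cv2.imread('pics/s4.png')[90:290,260:450],None,fx=3,fy=3,interpolation=cv2.INTER_CUBIC))
```

```text
t 20.18 head 88.3 lean 40.3 jawtilt 0.4 gap 67.8 F [ 1.3 -0.4  0.4] q [-0.48  0.56  1.65  0.65  1.33 -0.74]
tcp [ 0.5532 -0.0126  0.2728] off pt world [0.5547 0.0223 0.2316] station [ -63.8 -139.4  231.6]
rot tool deg [-16.8  -5.2  22.4]
world d mm [-109.7 -252.3  -98.6] tool d (target axes) [-280.4   31.1  -76. ] |d| 292.0
```

View pics/s4c.png

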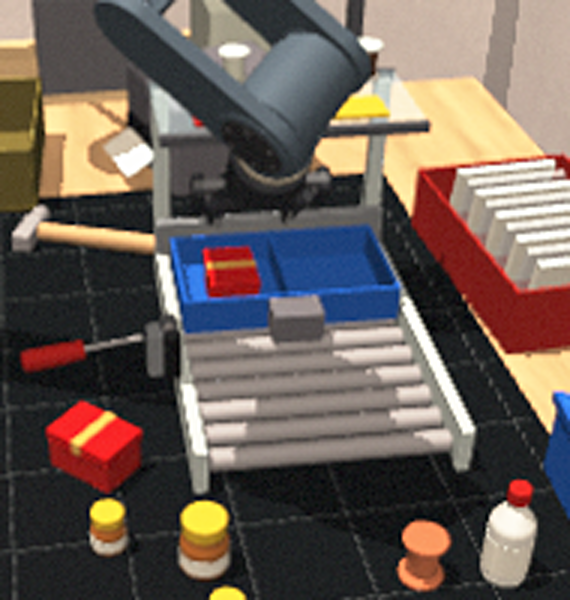

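>>> {"fn": "drive_tool", "kwargs": {
  "linear": [
    [0,0,0],
    [0,0,0],
    [0,0,0],
    [0,0,0],
    [0,0,0],
    [0,0,0],
    [0,0,0],
    [0,0,0],
    [0,0,0],
    [0,0,0],
    [0,0,0]
  ],
  "rot": [
    [4.5,0,-5.4],
    [4.5,0,-5.4],
    [4.5,0,-5.4],
    [4.5,0,-5.4],
    [4.5,0,-5.4],
    [4.5,0,-5.4],
    [4.5,0,-5.4],
    [4.5,0,-5.4],
    [4.5,0,-5.4],
    [0,-5,0],
    [0,0,0]
  ],
  "hand": [85,85,85,85,85,85,85,85,85,85,85]
}}

```text
t: 21.15
tcp_pos: [0.5428, -0.0077, 0.2664]
tool_rot: [0.22, 0.925, 0.074, -0.301]
force: [-0.5, 0.2, -0.0]
finger_gap: 0.998
```

Run:
```python
from h import *
show((.459,-.238,.14),Rt(150,35))
```

```text
t 21.15 head 153.3 lean 36.1 jawtilt 0.2 gap 85.2 F [-0.5  0.2 -0. ] q [-0.27  0.67  1.4   0.12  1.69 -1.4 ]
tcp [ 0.5428 -0.0077  0.2664] off pt world [0.5145 0.0068 0.2228] station [-103.4 -156.4  222.8]
rot tool deg [-1.7 -1.1  2.7]
world d mm [ -57.  -245.8  -82.2] tool d (target axes) [-107.4 -241.4   25.1] |d| 265.0
```

>>> {"fn": "drive_tool", "kwargs": {
  "linear": [
    [0,0,0],
    [-13,-30,3],
    [-13,-30,3],
    [-13,-30,3],
    [-13,-30,3],
    [-13,-30,3],
    [-13,-30,3],
    [-13,-30,3],
    [-13,-30,3],
    [0,0,0],
    [0,0,0]
  ],
  "rot": [
    [-1.7,-1.1,2.7],
    [0,0,0],
    [0,0,0],
    [0,0,0],
    [0,0,0],
    [0,0,0],
    [0,0,0],
    [0,0,0],
    [0,0,0],
    [0,0,0],
    [0,0,0]
  ],
  "hand": [85,85,85,85,85,85,85,85,85,85,85]
}}

```text
t: 22.07
tcp_pos: [0.4742, -0.2532, 0.1777]
tool_rot: [0.246, 0.916, 0.084, -0.304]
force: [-0.2, -0.4, 0.3]
finger_gap: 0.997
```

Run:
```python
from h import *
show((.459,-.238,.04),Rt(150,35))
im=snap('wrist','w2.png'); m=cams.camera_model('wrist')
for d in cams.regions_of('jar','wrist'): print('jar',d['score'],d['rect'],d['pixels'].sum())
print('exp',proj('wrist',(.459,-.238,.062),m))
for d in cams.spot_point('jar','wrist'): print(d, atz('wrist',d['at'],0,m))
hsv=cv2.cvtColor(im,cv2.COLOR_RGB2HSV); k=cv2.inRange(hsv,(25,180,170),(34,255,255))
n,l,s,c=cv2.connectedComponentsWithStats(k)
for i in range(1,n):
    if s[i,4]>300: print(s[i],c[i],atz('wrist',c[i],.062,m))
show((.459,-.238,.04),Rt(150,35))
```

```text
t 22.07 head 150.1 lean 36.8 jawtilt 0.3 gap 85.1 F [-0.2 -0.4  0.3] q [-0.66  0.8   1.43 -0.08  1.56 -1.68]
tcp [ 0.4742 -0.2532  0.1777] off pt world [ 0.4463 -0.2368  0.1345] station [-161.7 -402.6  134.5]
rot tool deg [ 0.3 -1.8  0. ]
world d mm [ 11.7  -0.3 -93.5] tool d (target axes) [-62.    5.6  70.7] |d| 94.0
jar 0.89 [214.5, 367.0, 247.4, 389.9] 401
jar 0.8 [291.5, 283.6, 361.8, 357.8] 4311
jar 0.71 [291.4, 162.2, 332.8, 218.4] 2055
exp [326.16367261 313.90037743]
{'at': [312.8, 199.9], 'score': 0.86} [ 0.37512135 -0.19995292  0.        ]
{'at': [322.0, 318.7], 'score': 0.56} [ 0.46151155 -0.24135339  0.        ]
{'at': [221.6, 390.2], 'score': 0.55} [ 0.46797707 -0.32957315  0.        ]
[ 290  161   43   40 1325] [310.93433962 180.74113208] [ 0.38035202 -0.20360275  0.062     ]
[ 291  285   72   75 4142] [326.48623853 321.97947851] [ 0.46305539 -0.24016337  0.062     ]
t 22.22 head 150.2 lean 36.7 jawtilt 0.3 gap 85.0 F [-0.1 -0.3 -0.4] q [-0.66  0.79  1.43 -0.08  1.56 -1.68]
tcp [ 0.475  -0.2519  0.1785] off pt world [ 0.4472 -0.2356  0.1352] station [-160.9 -401.4  135.2]
rot tool deg [ 0.2 -1.7  0.2]
world d mm [ 10.8  -1.6 -94.3] tool d (target axes) [-62.4   4.   71.4] |d| 95.0
```

View pics/w2.png

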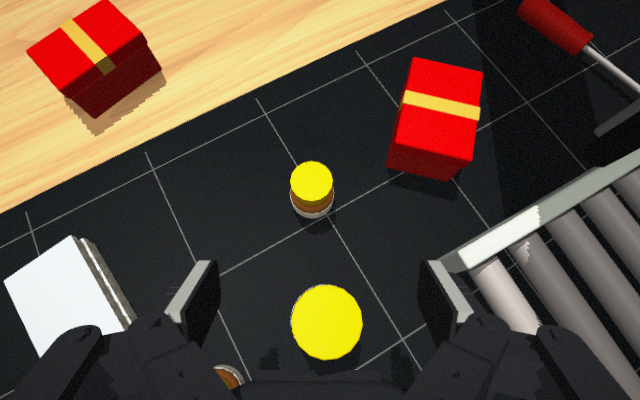

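>>> {"fn": "drive_tool", "kwargs": {
  "linear": [
    [0,0,0],
    [-11,0.6,11.5],
    [-11,0.6,11.5],
    [-11,0.6,11.5],
    [-11,0.6,11.5],
    [-11,0.6,11.5],
    [0,0,0]
  ],
  "rot": [
    [0.2,-1.7,0.2],
    [0,0,0],
    [0,0,0],
    [0,0,0],
    [0,0,0],
    [0,0,0],
    [0,0,0]
  ],
  "hand": [85,85,85,85,85,85,85]
}}

```text
t: 22.8
tcp_pos: [0.4906, -0.2486, 0.0934]
tool_rot: [0.243, 0.922, 0.077, -0.29]
force: [0.1, -0.2, 0.2]
finger_gap: 0.996
```

Run:
```python
from h import *
show((.462,-.240,.038),Rt(150,35))
```

```text
t 22.80 head 150.5 lean 35.0 jawtilt 0.1 gap 85.1 F [ 0.1 -0.2  0.2] q [-0.64  0.92  1.42 -0.07  1.41 -1.66]
tcp [ 0.4906 -0.2486  0.0934] off pt world [ 0.4637 -0.2333  0.0491] station [-144.5 -398.5   49.1]
rot tool deg [-0.2  0.   0.4]
world d mm [ -1.7  -6.9 -11.1] tool d (target axes) [-8.  -6.8  8. ] |d| 13.0
```

>>> {"fn": "drive_tool", "kwargs": {
  "linear": [
    [-4,-3.5,4],
    [-4,-3.5,4],
    [0,0,0],
    [0,0,0],
    [0,0,0],
    [0,0,0],
    [0,0,0],
    [0,0,0],
    [0,0,0]
  ],
  "rot": [
    [0,0,0],
    [0,0,0],
    [0,0,0],
    [0,0,0],
    [0,0,0],
    [0,0,0],
    [0,0,0],
    [0,0,0],
    [0,0,0]
  ],
  "hand": [85,85,85,65,45,40,40,40,40],
  "force": 40
}}

```text
t: 23.55
tcp_pos: [0.4894, -0.2558, 0.0806]
tool_rot: [0.242, 0.923, 0.077, -0.29]
force: [-0.3, 0.4, -1.7]
finger_gap: 0.54
```

Run:
```python
from h import *
show((.462,-.240,.038),Rt(150,35))
```

```text
t 23.55 head 150.6 lean 35.0 jawtilt 0.1 gap 46.1 F [-0.3  0.4 -1.7] q [-0.65  0.94  1.42 -0.08  1.39 -1.67]
tcp [ 0.4894 -0.2558  0.0806] off pt world [ 0.4625 -0.2405  0.0363] station [-145.4 -405.7   36.3]
rot tool deg [-0.2  0.   0.5]
world d mm [-0.6  0.3  1.7] tool d (target axes) [ 1.5 -0.  -1. ] |d| 2.0
```

>>> {"fn": "drive_tool", "kwargs": {
  "linear": [
    [6,0,-8],
    [12,0,-17],
    [17,0,-24],
    [17,0,-24],
    [17,0,-24],
    [17,0,-24],
    [0,0,0],
    [0,0,0],
    [0,0,0],
    [0,0,0],
    [0,0,0],
    [0,0,0],
    [0,0,0],
    [0,0,0],
    [0,0,0],
    [0,0,0]
  ],
  "rot": [
    [0,0,0],
    [0,0,0],
    [0,0,0],
    [0,0,0],
    [0,0,0],
    [0,0,0],
    [-4,0,5.7],
    [-4,0,5.7],
    [-4,0,5.7],
    [-4,0,5.7],
    [-4,0,5.7],
    [-4,0,5.7],
    [-4,0,5.7],
    [-4,0,5.7],
    [-4,0,5.7],
    [0,0,0]
  ],
  "hand": [40,40,40,40,40,40,40,40,40,40,40,40,40,40,40,40]
}}

```text
t: 24.88
tcp_pos: [0.4864, -0.2529, 0.247]
tool_rot: [0.697, 0.651, 0.22, -0.203]
force: [-1.0, 1.3, -1.6]
finger_gap: 0.541
```

Run:
```python
from h import *
show(st(64,-150,135),Rt(87.7,35))
```

```text
t 24.88 head 86.1 lean 34.9 jawtilt 0.1 gap 46.2 F [-1.   1.3 -1.6] q [-0.86  0.63  1.56  0.42  1.43 -0.95]
tcp [ 0.4864 -0.2529  0.247 ] off pt world [ 0.4887 -0.2221  0.2027] station [-120.  -386.2  202.7]
rot tool deg [ 1.1  0.1 -1.3]
world d mm [194.3 228.5 -67.7] tool d (target axes) [154.5 185.  190.9] |d| 307.0
```

>>> {"fn": "drive_tool", "kwargs": {
  "linear": [
    [0,0,0],
    [15,18,18.5],
    [15,18,18.5],
    [15,18,18.5],
    [15,18,18.5],
    [15,18,18.5],
    [15,18,18.5],
    [15,18,18.5],
    [15,18,18.5],
    [15,18,18.5],
    [15,18,18.5],
    [0,0,0],
    [0,0,0]
  ],
  "rot": [
    [1.1,0,-1.3],
    [0,0,0],
    [0,0,0],
    [0,0,0],
    [0,0,0],
    [0,0,0],
    [0,0,0],
    [0,0,0],
    [0,0,0],
    [0,0,0],
    [0,0,0],
    [0,0,0],
    [0,0,0]
  ],
  "hand": [40,40,40,40,40,40,40,40,40,40,40,40,40]
}}

```text
t: 25.97
tcp_pos: [0.6803, -0.0141, 0.1788]
tool_rot: [0.666, 0.686, 0.206, -0.208]
force: [0.4, -0.4, -1.5]
finger_gap: 0.541
```

Run:
```python
from h import *
show(st(64,-150,132),Rt(87.7,35))
```

```text
t 25.97 head 91.9 lean 34.0 jawtilt 0.4 gap 46.2 F [ 0.4 -0.4 -1.5] q [-0.36  0.81  1.35  0.57  1.27 -0.65]
tcp [ 0.6803 -0.0141  0.1788] off pt world [0.6797 0.0162 0.134 ] station [  61.3 -140.5  134. ]
rot tool deg [-1.9  0.9  3.4]
world d mm [  0.5 -10.3  -2.5] tool d (target axes) [-9.9  0.9 -3.8] |d| 11.0
```

>>> {"fn": "drive_tool", "kwargs": {
  "linear": [
    [0,0,0],
    [5,0,4],
    [9,0,6.5],
    [9,0,6.5],
    [9,0,6.5],
    [9,0,6.5],
    [9,0,6.5],
    [9,0,6.5],
    [9,0,6.5],
    [9,0,6.5],
    [9,0,6.5],
    [9,0,6.5],
    [0,0,0]
  ],
  "rot": [
    [-1.9,0.9,3.4],
    [0,0,0],
    [0,0,0],
    [0,0,0],
    [0,0,0],
    [0,0,0],
    [0,0,0],
    [0,0,0],
    [0,0,0],
    [0,0,0],
    [0,0,0],
    [0,0,0],
    [0,0,0]
  ],
  "hand": [40,40,40,40,40,40,40,40,40,40,40,40,40]
}}

```text
t: 27.05
tcp_pos: [0.6822, 0.1175, 0.1771]
tool_rot: [0.682, 0.668, 0.214, -0.209]
force: [-0.5, 0.1, -1.7]
finger_gap: 0.542
```

Run:
```python
from h import *
show(st(64,-15,76.5),Rt(87.7,35))
```

```text
t 27.05 head 88.8 lean 34.9 jawtilt 0.0 gap 46.3 F [-0.5  0.1 -1.7] q [-0.18  0.8   1.4   0.67  1.15 -0.51]
tcp [0.6822 0.1175 0.1771] off pt world [0.6829 0.1484 0.1328] station [ 59.2  -8.3 132.8]
rot tool deg [-0.6  0.1  0.9]
world d mm [  4.   -7.  -56.4] tool d (target axes) [-38.    4.2  42.3] |d| 57.0
```

>>> {"fn": "drive_tool", "kwargs": {
  "linear": [
    [-7,1,7.5],
    [-7,1,7.5],
    [-7,1,7.5],
    [-7,1,7.5],
    [-4.5,0,5],
    [0,0,0]
  ],
  "rot": [
    [-0.6,0,0.9],
    [0,0,0],
    [0,0,0],
    [0,0,0],
    [0,0,0],
    [0,0,0]
  ],
  "hand": [40,40,40,40,40,40]
}}

```text
t: 27.55
tcp_pos: [0.6865, 0.1086, 0.1235]
tool_rot: [0.689, 0.66, 0.216, -0.207]
force: [-0.3, -0.3, -3.5]
finger_gap: 0.539
```

Run:
```python
from h import *
show(st(64,-15,76.3),Rt(87.7,35))
```

```text
t 27.55 head 87.5 lean 34.7 jawtilt -0.0 gap 46.0 F [-0.3 -0.3 -3.5] q [-0.19  0.88  1.41  0.7   1.08 -0.56]
tcp [0.6865 0.1086 0.1235] off pt world [0.6878 0.1394 0.0792] station [ 64.4 -17.   79.2]
rot tool deg [ 0.1  0.3 -0.1]
world d mm [-0.3  1.9 -3. ] tool d (target axes) [-0.2 -0.3  3.5] |d| 4.0
```

>>> {"fn": "drive_tool", "kwargs": {
  "linear": [
    [-1,0,1.4],
    [-0.9,0,1.2]
  ],
  "rot": [
    [0,0,0],
    [0,0,0]
  ],
  "hand": [40,40]
}}

```text
t: 27.72
tcp_pos: [0.6865, 0.1075, 0.1198]
tool_rot: [0.69, 0.659, 0.216, -0.208]
force: [-3.5, -2.7, 9.8]
finger_gap: 0.54
```

Run:
```python
from h import *
show(st(64,-15,76.3),Rt(87.7,35))
```

```text
t 27.72 head 87.3 lean 34.9 jawtilt -0.1 gap 46.1 F [-3.5 -2.7  9.8] q [-0.19  0.88  1.41  0.7   1.07 -0.56]
tcp [0.6865 0.1075 0.1198] off pt world [0.6878 0.1384 0.0755] station [ 64.4 -18.   75.5]
rot tool deg [ 0.   0.1 -0.3]
world d mm [-0.3  3.   0.7] tool d (target axes) [ 2.8 -0.4  1.1] |d| 3.0
```

>>> {"fn": "drive_tool", "kwargs": {
  "linear": [
    [0.3,0,-0.4],
    [0,0,0],
    [0,0,0],
    [0,0,0],
    [0,0,-8],
    [0,0,-15],
    [0,0,-25],
    [0,0,-30],
    [0,0,-35],
    [0,0,-35],
    [0,0,-35],
    [0,0,0]
  ],
  "rot": [
    [0,0,0],
    [0,0,0],
    [0,0,0],
    [0,0,0],
    [0,0,0],
    [0,0,0],
    [0,0,0],
    [0,0,0],
    [0,0,0],
    [0,0,0],
    [0,0,0],
    [0,0,0]
  ],
  "hand": [50,56,62,62,62,62,62,62,62,62,62,0]
}}

```text
t: 28.72
tcp_pos: [0.682, -0.0042, 0.2848]
tool_rot: [0.689, 0.66, 0.216, -0.206]
force: [1.5, 0.2, 1.6]
finger_gap: 0.6
```

Run:
```python
from h import *
show(st(-205,-185,150),Rt(87.7,30),(0,0,72.6))
im=snap('side','s5.png')
cv2.imwrite('pics/s5c.png',cv2.resize(cv2.imread('pics/s5.png')[90:290,260:450],None,fx=3,fy=3,interpolation=cv2.INTER_CUBIC))
for l in('latch_knob','jar','giftbox','tray_push'): print(l,[(d['at'],d['score']) for d in cams.spot_point(l,'side')])
m=cams.camera_model('side')
for a in (0,.1,.2,.3):
  h=np.radians(-104.2)+a; print(a,(proj('side',st(-150+90*np.cos(h),-92+90*np.sin(h),115),m)-[260,90])*3)
```

```text
t 28.72 head 87.6 lean 34.8 jawtilt 0.1 gap 51.3 F [1.5 0.2 1.6] q [-0.35  0.68  1.31  0.58  1.39 -0.49]
tcp [ 0.682  -0.0042  0.2848] off pt world [0.684  0.0371 0.2251] station [  64.7 -119.4  225.1]
rot tool deg [ 0.2 -4.8 -0.1]
world d mm [-271.7  -49.7  -71.9] tool d (target axes) [ -88.3 -269.5   32. ] |d| 285.0
latch_knob [([321.5, 197.8], 0.45)]
jar [([334.0, 301.0], 0.6), ([370.4, 191.4], 0.44), ([297.5, 271.5], 0.44), ([350.2, 171.7], 0.41)]
giftbox [([350.0, 185.3], 0.75), ([337.3, 189.1], 0.71), ([289.4, 242.9], 0.68)]
tray_push []
0 [153.93050019 334.47277209]
0.1 [162.29557157 334.8579324 ]
0.2 [170.70688318 334.75491164]
0.3 [179.06523916 334.16503818]
```

View pics/s5c.png

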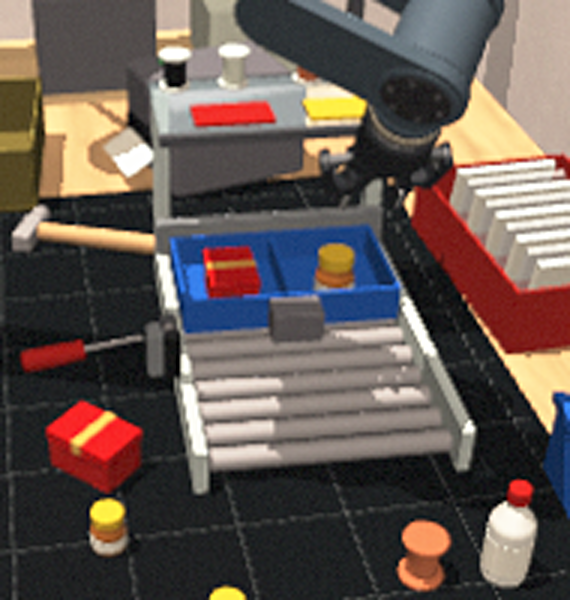

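Picture 10 (s5c): the box at about (232,270) and the jar at about (335,268) stand upright in the compartments below the red and yellow cards. The latch knob is at about (170,330), so its angle is about 0.2.

>>> {"fn": "drive_tool", "kwargs": {
  "linear": [
    [0,0,-10],
    [0,0,0],
    [0,0,0],
    [0,0,0]
  ],
  "rot": [
    [0,-6.7,0],
    [0,-6.7,0],
    [0,-6.7,0],
    [0,0,0]
  ],
  "hand": [0,0,0,0]
}}

```text
t: 29.3
tcp_pos: [0.6744, -0.0022, 0.2753]
tool_rot: [0.716, 0.687, 0.079, -0.098]
force: [0.1, 0.2, 0.8]
finger_gap: 0.001
```

Run:
```python
from h import *
show(st(-205,-176,150),Rt(87.7,15),(0,0,72.6))
```

```text
t 29.30 head 87.4 lean 14.5 jawtilt -1.8 gap 0.1 F [0.1 0.2 0.8] q [-0.25  0.64  1.31  0.25  1.28 -0.29]
tcp [ 0.6744 -0.0022  0.2753] off pt world [0.6729 0.0159 0.205 ] station [  54.5 -141.   205. ]
rot tool deg [-1.8  0.6 -0.3]
world d mm [-263.   -25.2  -55.2] tool d (target axes) [ -48.8 -261.8   44.1] |d| 270.0
```

>>> {"fn": "drive_tool", "kwargs": {
  "linear": [
    [-6,-32.5,5.5],
    [-6,-32.5,5.5],
    [-6,-32.5,5.5],
    [-6,-32.5,5.5],
    [-6,-32.5,5.5],
    [-6,-32.5,5.5],
    [-6,-32.5,5.5],
    [-6,-32.5,5.5],
    [0,0,0],
    [0,0,0]
  ],
  "rot": [
    [-1.8,0.6,0],
    [0,0,0],
    [0,0,0],
    [0,0,0],
    [0,0,0],
    [0,0,0],
    [0,0,0],
    [0,0,0],
    [0,0,0],
    [0,0,0]
  ],
  "hand": [0,0,0,0,0,0,0,0,0,0]
}}

```text
t: 30.13
tcp_pos: [0.3947, -0.0132, 0.2082]
tool_rot: [0.714, 0.685, 0.099, -0.111]
force: [1.1, 0.2, 0.6]
finger_gap: 0.001
```

Run:
```python
from h import *
show(st(-205,-176,82),Rt(87.7,15),(0,0,72.6))
```

```text
t 30.13 head 87.4 lean 17.1 jawtilt -1.3 gap 0.1 F [1.1 0.2 0.6] q [-0.47  0.44  2.07  0.36  0.81 -0.71]
tcp [ 0.3947 -0.0132  0.2082] off pt world [0.3939 0.0082 0.1388] station [-224.  -160.   138.8]
rot tool deg [-1.3 -2.1 -0.2]
world d mm [ 16.8 -14.2 -56. ] tool d (target axes) [-27.5  17.3  50.6] |d| 60.0
```

>>> {"fn": "drive_tool", "kwargs": {
  "linear": [
    [0,0,0],
    [-7,4,12.5],
    [-7,4,12.5],
    [-7,4,12.5],
    [-7,4,12.5],
    [0,0,0]
  ],
  "rot": [
    [-1.3,-2.1,0],
    [0,0,0],
    [0,0,0],
    [0,0,0],
    [0,0,0],
    [0,0,0]
  ],
  "hand": [0,0,0,0,0,0]
}}

```text
t: 30.63
tcp_pos: [0.4148, -0.0275, 0.1487]
tool_rot: [0.717, 0.684, 0.097, -0.092]
force: [0.8, -0.0, -0.0]
finger_gap: -0.0
```

Run:
```python
from h import *
show(st(-205,-176,82),Rt(87.7,15),(0,0,72.6))
```

```text
t 30.63 head 87.3 lean 15.3 jawtilt 0.1 gap -0.0 F [ 0.8 -0.  -0. ] q [-0.47  0.58  2.07  0.42  0.64 -0.78]
tcp [ 0.4148 -0.0275  0.1487] off pt world [ 0.4158 -0.0083  0.0787] station [-201.4 -175.5   78.7]
rot tool deg [ 0.2 -0.3 -0.4]
world d mm [-3.4  0.1  3.4] tool d (target axes) [ 0.8 -3.4 -3.3] |d| 5.0
```

>>> {"fn": "drive_tool", "kwargs": {
  "linear": [
    [0,8,-1.5],
    [0,10,-1.5],
    [1,10,0],
    [1,10,0],
    [1,10,0.2],
    [5.3,11,1.4],
    [5.3,11,1.4],
    [7,9,2],
    [7,9,2],
    [0,0,0]
  ],
  "rot": [
    [0,0,0],
    [0,0,0],
    [0,0,0],
    [0,0,0],
    [0,0,0],
    [0,0,0],
    [0,0,0],
    [0,0,0],
    [0,0,0],
    [0,0,0]
  ],
  "hand": [0,0,0,0,0,0,0,0,0,0]
}}

```text
t: 31.47
tcp_pos: [0.5153, -0.0005, 0.1583]
tool_rot: [0.715, 0.685, 0.099, -0.093]
force: [0.2, -0.3, 0.1]
finger_gap: 0.001
```

Run:
```python
from h import *
show(st(-111,-145,82),Rt(87.7,15),(0,0,72.6))
im=snap('side','s6.png')
cv2.imwrite('pics/s6c.png',cv2.resize(cv2.imread('pics/s6.png')[110:270,260:450],None,fx=3,fy=3,interpolation=cv2.INTER_CUBIC))
```

```text
t 31.47 head 87.6 lean 15.6 jawtilt 0.2 gap 0.1 F [ 0.2 -0.3  0.1] q [-0.33  0.63  1.83  0.37  0.79 -0.57]
tcp [ 5.153e-01 -5.000e-04  1.583e-01] off pt world [0.5163 0.019  0.0884] station [-102.1 -144.3   88.4]
rot tool deg [ 0.2 -0.6 -0.1]
world d mm [-8.7  0.3 -6.2] tool d (target axes) [-1.7 -8.7  6. ] |d| 11.0
```

View pics/s6c.png

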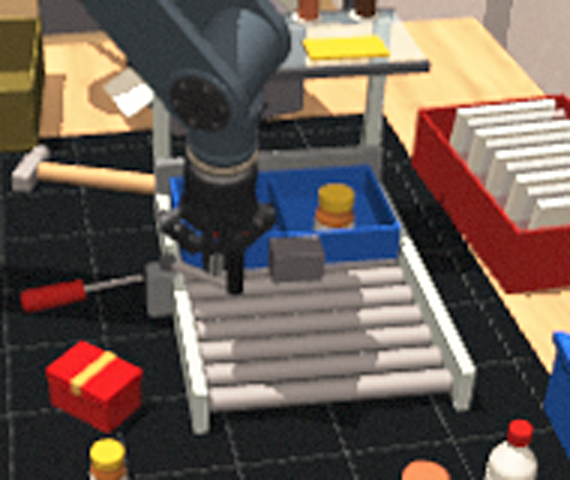

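>>> {"fn": "drive_tool", "kwargs": {
  "linear": [
    [0,-9,2],
    [-12,0,-2],
    [-16,0,-4],
    [-14,0,-3],
    [0,14,0],
    [0,15,0],
    [0,14,0],
    [0,0,0]
  ],
  "rot": [
    [0,0,0],
    [0,0,0],
    [0,0,0],
    [0,0,0],
    [0,0,0],
    [0,0,0],
    [0,0,0],
    [0,0,0]
  ],
  "hand": [0,0,0,0,0,0,0,0]
}}

```text
t: 32.18
tcp_pos: [0.5439, -0.0532, 0.1559]
tool_rot: [0.717, 0.684, 0.099, -0.091]
force: [0.9, -0.1, 0.8]
finger_gap: 0.001
```

Run:
```python
from h import *
show(st(-64,-113,85),Rt(87.7,15),(0,0,72.6))
```

```text
t 32.18 head 87.3 lean 15.4 jawtilt 0.3 gap 0.1 F [ 0.9 -0.1  0.8] q [-0.41  0.66  1.74  0.34  0.86 -0.6 ]
tcp [ 0.5439 -0.0532  0.1559] off pt world [ 0.5452 -0.0339  0.0859] station [ -71.1 -195.9   85.9]
rot tool deg [ 0.4 -0.4 -0.4]
world d mm [10.9 83.1 -0.7] tool d (target axes) [80.4  7.6 22.3] |d| 84.0
```

>>> {"fn": "drive_tool", "kwargs": {
  "linear": [
    [9,1,2.5],
    [9,1,2.5],
    [9,1,2.5],
    [9,1,2.5],
    [9,1,2.5],
    [9,1,2.5],
    [9,1,2.5],
    [6,0.5,1.5],
    [3,0,1],
    [3,0,1],
    [3,0,1]
  ],
  "rot": [
    [0,0,0],
    [0,0,0],
    [0,0,0],
    [0,0,0],
    [0,0,0],
    [0,0,0],
    [0,0,0],
    [0,0,0],
    [0,0,0],
    [0,0,0],
    [0,0,0]
  ],
  "hand": [0,0,0,0,0,0,0,0,0,0,0]
}}

```text
t: 33.1
tcp_pos: [0.5682, 0.0248, 0.1576]
tool_rot: [0.719, 0.683, 0.105, -0.066]
force: [4.5, -1.6, -0.2]
finger_gap: 0.003
```

Run:
```python
from h import *
show(st(-64,-113,85),Rt(87.7,15),(0,0,72.6))
```

```text
t 33.10 head 87.4 lean 14.3 jawtilt 2.8 gap 0.3 F [ 4.5 -1.6 -0.2] q [-0.25  0.66  1.73  0.36  0.78 -0.46]
tcp [0.5682 0.0248 0.1576] off pt world [0.5726 0.0422 0.0873] station [ -46.7 -118.8   87.3]
rot tool deg [ 2.9  1.  -0.2]
world d mm [-13.4   5.1  -2.5] tool d (target axes) [  3.7 -13.6   3.6] |d| 15.0
```

Run:
```python
from h import *
for n in('side','top'):
  snap(n,n+'7.png'); m=cams.camera_model(n)
  for d in cams.spot_point('latch_knob',n): print(n,d['at'],d['score'],inv(atz(n,d['at'],.115,m)).round(0))
  for d in cams.regions_of('latch',n): print(n,d['rect'],d['score'],d['pixels'].sum())
m=cams.camera_model('side')
for a in (-40,-30,-20,-10,0):
  h=np.radians(a); print(a,proj('side',st(-150+90*np.cos(h),-92+90*np.sin(h),115),m).round(1),proj('side',st(-150+90*np.cos(h),-92+90*np.sin(h),66),m).round(1))
cv2.imwrite('pics/s7c.png',cv2.resize(cv2.imread('pics/side7.png')[140:240,290:410],None,fx=6,fy=6,interpolation=cv2.INTER_CUBIC))
```

```text
side [340.7, 184.7] 0.51 [-63. -93. 115.]
side [312.1, 190.2, 343.0, 201.6] 0.52 152
side [309.4, 103.0, 414.8, 254.4] 0.44 6318
top [366.9, 111.4, 382.7, 131.5] 0.41 195
-40 [338.  194.4] [337.7 206.4]
-30 [340.1 192.1] [339.8 204. ]
-20 [341.4 189.6] [341.1 201.5]
-10 [341.9 187.1] [341.5 198.9]
0 [341.6 184.5] [341.2 196.3]
```

>>> {"fn": "drive_tool", "kwargs": {
  "linear": [
    [-14,0,-4],
    [0,-14,0],
    [0,-4,0],
    [0,0,0]
  ],
  "rot": [
    [1,0.5,0],
    [1.9,0.5,0],
    [0,0,0],
    [0,0,0]
  ],
  "hand": [0,0,0,0]
}}

```text
t: 33.73
tcp_pos: [0.5409, 0.0126, 0.1564]
tool_rot: [0.716, 0.685, 0.09, -0.102]
force: [0.0, -0.2, -0.1]
finger_gap: 0.002
```

Run:
```python
from h import *
show(st(-64,-113,85),Rt(87.7,15),(0,0,72.6))
n='side'; snap(n); m=cams.camera_model(n)
for d in cams.regions_of('latch',n)[:2]:
  p=d['pixels'];print(d['rect'],d['score'],p.sum())
  if p.sum()<600: print([(c,np.nonzero(p[:,c])[0][[0,-1]].tolist()) for c in range(305,350,3) if p[:,c].any()])
for a in (-20,-10,-5,0):
  h=np.radians(a); print(a,[proj(n,st(-150+r*np.cos(h),-92+r*np.sin(h),66),m).round(1).tolist() for r in (30,60,80)])
for d in cams.spot_point('latch_knob',n): print(d['at'],d['score'],inv(atz(n,d['at'],.115,m)).round(0))
```

```text
t 33.73 head 87.3 lean 15.6 jawtilt -1.3 gap 0.1 F [ 0.  -0.2 -0.1] q [-0.29  0.66  1.76  0.34  0.85 -0.49]
tcp [0.5409 0.0126 0.1564] off pt world [0.5401 0.0321 0.0865] station [ -78.8 -130.2   86.5]
rot tool deg [-1.2 -0.5 -0.4]
world d mm [14.  17.3 -1.3] tool d (target axes) [16.9 13.3  5.8] |d| 22.0
-20 [[324.0, 199.2], [332.5, 200.3], [338.2, 201.1]]
-10 [[324.2, 198.3], [332.9, 198.6], [338.7, 198.8]]
-5 [[324.2, 197.9], [332.9, 197.7], [338.6, 197.6]]
0 [[324.2, 197.5], [332.7, 196.9], [338.4, 196.5]]
[343.8, 182.4] 0.53 [-50. -80. 115.]
```

>>> {"fn": "drive_tool", "kwargs": {
  "linear": [
    [0,13,0],
    [5,0,1.3],
    [5,0,1.3],
    [4,0,1],
    [4,0,1],
    [4,0,1]
  ],
  "rot": [
    [-1.2,-0.5,0],
    [0,0,0],
    [0,0,0],
    [0,0,0],
    [0,0,0],
    [0,0,0]
  ],
  "hand": [0,0,0,0,0,0]
}}

```text
t: 34.38
tcp_pos: [0.5601, 0.0346, 0.1566]
tool_rot: [0.716, 0.687, 0.094, -0.084]
force: [-5.7, -21.7, 4.2]
finger_gap: 0.001
```

Run:
```python
from h import *
show(st(-64,-113,85),Rt(87.7,15),(0,0,72.6))
```

```text
t 34.38 head 87.7 lean 14.5 jawtilt 0.5 gap 0.1 F [ -5.7 -21.7   4.2] q [-0.24  0.66  1.73  0.34  0.82 -0.44]
tcp [0.5601 0.0346 0.1566] off pt world [0.5614 0.0527 0.0863] station [ -58.4 -108.7   86.3]
rot tool deg [ 0.5  0.5 -0. ]
world d mm [-5.2 -4.7 -1.5] tool d (target axes) [-5.1 -5.   0.2] |d| 7.0
```

>>> {"fn": "drive_tool", "kwargs": {
  "linear": [
    [3,0,0.8],
    [3,0,0.8],
    [-5,0,-1.5],
    [-15,0,-4],
    [-30,0,-8],
    [-25,0,-25],
    [0,0,-38],
    [0,0,-38],
    [-20,0,-30],
    [-20,0,-30],
    [-20,0,-30],
    [0,0,0]
  ],
  "rot": [
    [0,0,0],
    [0,0,0],
    [0,0,0],
    [0,0,0],
    [0,0,0],
    [0,0,0],
    [0,0,0],
    [0,0,0],
    [0,0,0],
    [0,0,0],
    [0,0,0],
    [0,0,0]
  ],
  "hand": [0,0,0,0,0,0,0,0,0,0,0,0]
}}

```text
t: 35.38
tcp_pos: [0.5508, -0.1459, 0.3293]
tool_rot: [0.711, 0.693, 0.087, -0.084]
force: [1.5, -0.5, 0.2]
finger_gap: -0.002
```

Run:
```python
from h import *
show()
for n in('side','top'):
  im=snap(n,'fin_'+n+'.png'); m=cams.camera_model(n)
  for l,z in(('latch_knob',.115),('tray_push',.059),('tray',.035),('giftbox',.04),('jar',.04)):
    for d in cams.spot_point(l,n): print(n,l,np.round(d['at'],0),round(d['score'],2),inv(atz(n,d['at'],z,m)).round(0))
  for d in cams.regions_of('latch',n)[:2]:
    p=d['pixels'];ys,xs=np.nonzero(p);print('latch',d['rect'],d['score'],p.sum())
    if n=='side':
      for c in range(int(xs.min()),int(xs.max())+1,3): 
        if p[:,c].any(): print(c,np.nonzero(p[:,c])[0][[0,-1]],end=';')
      print()
# dark knob column in side view
  im0=cv2.imread('pics/s1.png' if n=='side' else 'pics/top0.png')
a=cv2.imread('pics/fin_side.png').astype(int)
g=a.sum(2)//3
print(g[176:204,328:352:2])
```

```text
t 35.38 head 88.5 lean 13.9 jawtilt 0.0 gap -0.1 F [ 1.5 -0.5  0.2] q [-0.54  0.45  1.52  0.22  1.3  -0.59]
tcp [ 0.5508 -0.1459  0.3293] off pt world [ 0.5511 -0.133   0.2769] station [ -61.2 -294.7  276.9]
rot tool deg [0. 0. 0.]
side latch_knob [342. 181.] 0.65 [-54. -73. 115.]
side tray_push [359. 198.] 0.87 [   2. -101.   59.]
side tray [354. 184.] 0.62 [ 8. 29. 35.]
side giftbox [289. 244.] 0.95 [-254. -289.   40.]
side giftbox [222. 306.] 0.72 [-433. -508.   40.]
side giftbox [335. 189.] 0.71 [-70.  -5.  40.]
side jar [298. 268.] 0.7 [-233. -396.   40.]
side jar [370. 190.] 0.66 [ 60. -25.  40.]
latch [312.0, 181.7, 344.3, 201.0] 0.46 202
312 [196 198];315 [193 200];318 [194 199];321 [194 198];324 [195 197];327 [195 197];330 [195 196];333 [194 196];336 [194 196];339 [183 196];342 [182 197];345 [185 188];
top latch_knob [270. 164.] 0.41 [-58. -93. 115.]
top tray_push [278. 148.] 0.6 [  10. -110.   59.]
top tray [248. 150.] 0.93 [ 1.  3. 35.]
top giftbox [372. 278.] 0.89 [-430. -474.   40.]
top giftbox [251. 165.] 0.75 [-53. -16.  40.]
top jar [381. 200.] 0.52 [-149. -489.   40.
[... 818 characters left out ...]
 92  90  82  23  23  39  74  68 152]
 [ 69  70  69  72  73  64  16  18  40  78  71 140]
 [ 69  71  71  67  68  61  15  10  34  78  72 133]
 [ 69  64  66  63  62  52  14  21  39  73  76 101]
 [114 121 161 198 196 166  12  24  46  78  71  64]
 [141 145 214 227 221 209  50  22  54  70  73  67]
 [146 139 185 176 167 161  48  18  49  74  75  74]
 [123 114 111 108  99  91  31  22  63  75  73  75]
 [ 89  80  74  73  72  68  58  56  73  70  65  72]
 [ 70  70  69  67  69  86  94  94  94 108 123  77]
 [ 96  94 108 114 119 119 121 123 117 124 126  77]
 [122 119 126 125 124 122 121 115 115 109  96  79]
 [120 113 109 105 111 124 106 101 103 110 110  96]
 [107 106 114 113 120 131 118 120 125 135 135 112]]
```

```bash
python3 -c "
from h import *
print(order.sign_off())"
```

```text
the job is handed in; nothing more can be done
None
```

The job is done and handed in at about 35 s of the 72 s allowed.

- **Tray:** I pushed it by the grey block until it bore on the end stop at about 35 N. In the last top view its origin reads about y = +3 mm. The side view's looser reading of about 29 mm disagrees, but its push-block reading fits home.
- **Gift box and jar:** I set the farthest red gift box down in the red-card compartment (robot side). I set the 48 mm jar down in the yellow-card compartment. Each was lowered until light contact, then released. After both releases a side picture showed them upright in the right compartments. The final network points agree for the box in both views and for the jar in the side view. The top view did not report the placed jar.
- **Latch:** My first push towards closed slid off the knob, so I re-placed the finger and pushed it to its stop, at about 22 N. The final side picture has the knob top at pixel (342, 184), against (341.6, 184.5) expected for closed. The top view gives station (-58, -93), against (-60, -92) expected. The side-view network point was about 19 mm off, but the raw pixels support closed.

I used up the 12 picture views before the latch was closed, so the last checks are numeric only. The other things on the bench were not touched as far as I could tell. The decoy boxes and jars read where they started; I did not re-check the other bystanders at the end.

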